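Set test tiles up for airbrushing

ROBOT

A 6-joint arm with a two-finger parallel gripper is mounted at the origin on the work surface. World frame = base frame: x ahead of the robot, y to its left, z up, the work surface at z = 0. Lengths are in m, angles in rad, forces in N, time in s.
With the tool pointing down it reaches from about 0.325 to 1 m from the base axis. Payload 5.1 kg.
Tool frame: the origin (TCP) lies midway between the tips of the shut fingers; the grasp point (between the pads) lies 19 mm behind it; z points along the fingers, y is the line along which they close (so a half turn about z gives the same grasp; the last joint's range is limited). The gripper opens to 85 mm and grips with 20 to 120 N. Pads are 22 mm wide; open, the fingers measure 114 mm over their backs; the gripper's body (76 mm by 85 mm) begins 54 mm behind the grasp point. The pads swing forward as they close: fully open they stand 13 mm farther back than shut.
Start: joints at [-1.324, 0.124, 1.65, -0, 1.367, -0.083], TCP at [0.21, -0.615, 0.231] pointing down, gripper open.
Joint ranges: [-2.61, 2.61], [-1.02, 2.33], [0.03, 2.71], [-1.35, 4.49], [0.32, 2.68], [-2.91, 2.91]. Speed limits (rad/s): [2.57, 2.57, 3.14, 3.14, 3.14, 3.14].

INTERFACE

Orientations are given as a unit quaternion [w, x, y, z].
In Python, from cell import robot, eyes gives the robot as it stands.
- The arm moves only by the tool move_arm, never from a script. Its argument "steps" is text: rows parted by semicolons, each of 5 numbers parted by spaces: the closure in counts, from 0 (fully open) to 255 (shut), then the shift along the tool's x, y, z in cm, then the turn about the tool's z in degrees. In form: grip dx dy dz turn; .... A call has 1 to 20 rows; each row is the pose to reach, as a shift and turn from the pose commanded when the call began, along the tool's axes at that moment; what a row does not reach only later rows make up. A row lasts 1/12 s, in which the tool goes at most 41.7 mm and 7.16 degrees, less where a joint would pass 70% of its speed; a pose out of reach is approached as far as the arm can. A call with a gripper value outside its range is refused whole. The fingers move at their own pace and stop on an object; the grip force is fixed at half the most. Time passes only in rows, so rows that repeat a pose let the fingers close. It gives the time, the measured TCP pose, the force, the opening and the grip force at its end, in the units of the state.
- robot.get_state(): the state, without advancing time (a new reading comes with each control period).
- eyes.get_image(name): name is "scene" or "side" or "wrist"; returns a dict with "frame" (384x512x3 uint8, red, green, blue), "depth" (384x512 float32, m along the optical axis (not along the pixel's ray), 0 where there is no reading), "fx", "fy", "cx", "cy" (pixels), "rvec" (rotation vector, rad) and "tvec" (3), from world to camera coordinates, as OpenCV has them; the wrist camera has in their place "T_tool_cam" (4x4, takes a point from camera to tool coordinates, whose origin is the TCP and whose axes are the flange's). Camera axes: x right, y down, z forward; pixel columns grow to the right and rows downward; lengths in m; the calibration is good to about 2 mm. The wrist camera is an equidistant fisheye: a pixel r from the principal point sees the ray r / f radians off the axis. A picture is of the moment at which its call begins: read the wrist's pose just before it.
- robot.sign_off(): hands the job in; it is judged then, once.
Trained networks look in the newest picture that a camera, given by its name, has taken for a name from the list of things; names that differ only in an ending like _2 or _b are one class to them, and where a whole thing is asked for, a point or a joint stands for the part that bears it (a point fixed in the world has none). Each returns a list of dicts, best first, with "p" (0 to 1); they miss things now and then, are a little off and sometimes report something else, mostly with a low value. They report only what shows in the picture. A call takes as long as a camera call. They do not tell look-alikes from the thing itself.
- eyes.outline_of(camera, name): "mask" (384x512 bool, what is visible of it) and "location" ([column, row] in pixels, amid what is visible of it).
- eyes.pinpoint(camera, name): "location" ([column, row] in pixels: a listed point, or the origin of a listed thing).
The state is a dict: "t": time; "q": joint angles; "qd": joint speeds; "tau": joint torques, N m; "position": TCP position; "orientation": TCP orientation; "ft_force": force on the tool from outside, world axes, zero at the start; "moment": the same for the moment, N m; "width": finger opening in m; "finger_force": force on a finger pad.
Only numpy, scipy, OpenCV 4.12 (cv2) and the standard library are available. Lean on these libraries where they do the work, as an engineer would, in place of code of your own. Each camera call takes 0.05 s, during which the arm holds its last target. There are 200 camera calls.

TASK

Get the clay test tiles on the ware board ready for airbrushing: throw the stand's toggle clamp open, tip every tile up on end with its foot against the stand's rail so that they stand side by side, square to the rail, upright or leaning back on it, all under the length of the clamp bar, and then throw the clamp fully over again so that its bar holds them down. Also turn the air regulator's knob until its pointer line is on the long mark of the dial, and leave the other things on the table alone.

Things in the scene. Friction and masses are not known exactly. Their poses are not given: they have to be found in the camera images.
- stand: airbrushing stand fixed to the table: plywood base 340 x 330 x 9 mm (stand x -125 to +215), an aluminium rail across it, a toggle clamp on a block behind the rail. Origin: on the table under the middle of the foot line of the rail's front face; x level, from the free front of the base towards the rail; y along the rail; z up. A tile leaning on the rail has its centre at x 2, z 64, top at z 120 mm
- rail_foot (a point): middle of the foot line of the rail's front face, on the base (stand x 0, y 0, z 9 mm). The rail is 300 mm long, 75 mm high (top at z 83), 8 mm thick, and leans back 0.14 rad. Four tiles fit 78 mm apart (y -117 to +117 mm). With the clamp open nothing else stands above the base in front of stand x 75 mm
- clamp_handle (a joint): angle of the toggle clamp's handle about its pin (along stand y), rad: 0 = thrown fully over towards the rail, shut; 1.20 = thrown fully back, open. It carries the clamp arm over centre with it, 1.7 rad for each rad: shut, the arm lies level with its bar over the rail; open, it leans 27 degrees past upright, away from the rail. Stays where it is left; takes 4 to 15 N at the grip
- clamp_grip (a point): middle of the handle's black plastic grip (18 mm wide along stand y, 22 mm deep, 64 mm long, 32 mm of it beyond this point), 78 mm from the pin. Shut, the handle leans 0.5 rad from upright towards the rail (stand x 136, z 213 mm); fully open, 0.7 rad away from it (x 224, z 205 mm)
- clamp_pivot (a point): the handle's pin (fixed in the stand, at stand x 173, y 0, z 145 mm)
- clamp_bar_mid (a point): middle of the rubber underside of the clamp bar, a 300 mm aluminium bar along stand y, 24 mm wide. Shut with no tiles it is at stand x 7, z 117.5 mm, 2 mm lower than the tops of standing tiles, so that it presses on them; open it is about 260 mm up, 135 mm behind the rail's foot
- ware_board: plywood ware board 125 x 350 x 15 mm, fixed to the table, on which the tiles lie in a row. Origin: under its middle, on the table; y along its length; its upper face is 15 mm above the table
- tile0: plain fired-clay test tile, a flat slab 110 x 45 x 12 mm, about 115 g, both faces and both ends alike; lies flat on the ware board at first. Three or four such tiles are there. Origin: its centre; x along its length, y along its width, z through its thickness
- tile1: plain fired-clay test tile, a flat slab 110 x 45 x 12 mm, about 115 g, both faces and both ends alike; lies flat on the ware board at first. Three or four such tiles are there. Origin: its centre; x along its length, y along its width, z through its thickness
- tile2: plain fired-clay test tile, a flat slab 110 x 45 x 12 mm, about 115 g, both faces and both ends alike; lies flat on the ware board at first. Three or four such tiles are there. Origin: its centre; x along its length, y along its width, z through its thickness
- tile3: plain fired-clay test tile, a flat slab 110 x 45 x 12 mm, about 115 g, both faces and both ends alike; lies flat on the ware board at first. Three or four such tiles are there. Origin: its centre; x along its length, y along its width, z through its thickness
- regulator: air pressure regulator on a 64 mm square foot, with gauge, bowl and dial, fixed to the table. Origin: under its middle, on the table; z up. Its dial, a grey disc of 86 mm with black graduations, is 118 mm above the table; the round knob stands on it
- knob (a joint): angle of the regulator's knob, rad, growing clockwise as seen from above, 0 to 3.0; the pointer is on the long mark at 2.10. Stays where it is left, turning takes about 0.05 N m
- knob_grip (a point): on the knob's axis, 24 mm above the dial (142 mm above the table), where to grip it. The knob is a black ribbed cylinder 42 mm across, from 1 to 35 mm above the dial
- knob_pointer (a point): outer end of the white pointer line on top of the knob, 20 mm from its axis
- long_mark (a point): middle of the long, thick mark on the dial, 33 mm from the knob's axis; the other graduations are short and thin
- scraper: bystander: flat red plastic scraper 95 x 60 x 4 mm lying on the table. Origin: under its middle
- cup: bystander: white cup 76 mm across, 90 mm high. Origin: under its middle
Not all that is in view belongs to the job. What is shaped like the tile3 but blue or pink is not meant.

How it is judged:
On the way, in this order (a step that is already met when the one before it is completed fails the run):
1. the toggle clamp has been thrown open (value of joint clamp_handle above 1 rad), for 0.2 s.
2. every tile stands on end against the rail, the clamp still open (angle between the x axis of each of tile0, tile1, tile2, tile3 and the z axis of stand, either way round below 0.25 rad and angle between the y axis of each of tile0, tile1, tile2, tile3 and the y axis of stand, either way round below 0.2 rad and x of tile0 in the frame of stand between -0.018 and 0.018 m and y of tile0 in the frame of stand between -0.13 and 0.13 m and z of tile0 in the frame of stand between 0.055 and 0.072 m and x of tile1 in the frame of stand between -0.018 and 0.018 m and y of tile1 in the frame of stand between -0.13 and 0.13 m and z of tile1 in the frame of stand between 0.055 and 0.072 m and x of tile2 in the frame of stand between -0.018 and 0.018 m and y of tile2 in the frame of stand between -0.13 and 0.13 m and z of tile2 in the frame of stand between 0.055 and 0.072 m and x of tile3 in the frame of stand between -0.018 and 0.018 m and y of tile3 in the frame of stand between -0.13 and 0.13 m and z of tile3 in the frame of stand between 0.055 and 0.072 m and value of joint clamp_handle above 0.8 rad), for 0.2 s.
3. the clamp has been thrown fully over onto the tiles (value of joint clamp_handle below 0.07 rad), for 0.2 s.
At the end, for the whole second after the job is handed in: Each tile present stands at rest within 14 degrees of upright and 11 of square to the rail, centre within 18 mm (level) of the rail foot line and 130 mm of its middle; clamp handle within 0.07 rad of shut; knob pointer within 0.12 rad of the long mark (angle between the x axis of each of tile0, tile1, tile2, tile3 and the z axis of stand, either way round below 0.25 rad and angle between the y axis of each of tile0, tile1, tile2, tile3 and the y axis of stand, either way round below 0.2 rad and x of tile0 in the frame of stand between -0.018 and 0.018 m and y of tile0 in the frame of stand between -0.13 and 0.13 m and z of tile0 in the frame of stand between 0.055 and 0.072 m and x of tile1 in the frame of stand between -0.018 and 0.018 m and y of tile1 in the frame of stand between -0.13 and 0.13 m and z of tile1 in the frame of stand between 0.055 and 0.072 m and x of tile2 in the frame of stand between -0.018 and 0.018 m and y of tile2 in the frame of stand between -0.13 and 0.13 m and z of tile2 in the frame of stand between 0.055 and 0.072 m and x of tile3 in the frame of stand between -0.018 and 0.018 m and y of tile3 in the frame of stand between -0.13 and 0.13 m and z of tile3 in the frame of stand between 0.055 and 0.072 m and linear speed of each of tile0, tile1, tile2, tile3 below 0.05 m/s and value of joint clamp_handle below 0.07 rad and value of joint knob between 1.98 and 2.22 rad); the robot touches nothing.
It fails at once if the scraper or the cup was moved more than 40 mm (distance of any of scraper, cup from where it was at the start of the episode above 0.04 m).
It fails at once if a tile fell off the table (height (world z) of any of tile0, tile1, tile2, tile3 below -0.05 m).
Of tile0, tile1, tile2, tile3 only 3 to 4 are there at a start; the rules pass over those that are not, and their reading is None.
At some moment in a run one of tile0, tile1, tile2, tile3 may be knocked a few centimetres aside while the robot is not near it.
Once in a run the grip may slacken for a moment while it holds something.
It also fails if it takes over 210 s, if anything falls off the work surface, if the arm or the gripper's body presses on something with over 40 N, if the wrist force passes 120 N, or if a joint passes its speed limit or range.

## Working session

There is one attempt and no reset: what is moved stays moved. The work goes in short steps, Python scripts to look and compute and a tool call to move; the robot and the scene stay as the last step left them, time stands still between calls to the robot, and variables do not carry over. Pictures are saved under pics/ and viewed, at most 17 in all, crops included, and the job is handed in when it is done.

Besides the shell and the picture viewer there is one more tool, called as name(argument=value, ...) on one line, values as JSON. move_arm: Moves the arm, as the interface text tells. Its arguments: {"type":"object","properties":{"steps":{"type":"string"}},"required":["steps"]}

```bash
ls; mkdir -p pics
cat > h.py <<'E'
import numpy as np, cv2
from cell import robot, eyes
from scipy.spatial.transform import Rotation as R
def w2c(im):
    return cv2.Rodrigues(np.array(im["rvec"],float))[0], np.array(im["tvec"],float).ravel()
def px2w(im,u,v,d=None):
    if d is None: d=im["depth"][int(round(v)),int(round(u))]
    r,t=w2c(im); c=np.array([(u-im["cx"])/im["fx"]*d,(v-im["cy"])/im["fy"]*d,d])
    return r.T@(c-t)
def plane(im,u,v,z):
    r,t=w2c(im); o=-r.T@t; d=r.T@np.array([(u-im["cx"])/im["fx"],(v-im["cy"])/im["fy"],1.]); return o+d*(z-o[2])/d[2]
def cloud(im,mask):
    vs,us=np.nonzero(mask&(im["depth"]>0)); d=im["depth"][vs,us]; r,t=w2c(im)
    c=np.stack([(us-im["cx"])/im["fx"]*d,(vs-im["cy"])/im["fy"]*d,d],1); return (c-t)@r
def save(n,f): cv2.imwrite("pics/"+n,cv2.cvtColor(f,cv2.COLOR_RGB2BGR))
def R_(): return R.from_quat(np.roll(robot.get_state()["orientation"],-1)).as_matrix()
E
python3 - <<'E'
from h import *
np.set_printoptions(precision=4,suppress=True)
s=robot.get_state(); print(s["position"],s["orientation"],s["width"]); print(R_())
for c in("scene","side"):
    im=eyes.get_image(c); save(c+"0.png",cv2.resize(im["frame"],(800,600)))
    r,t=w2c(im); print(c,"cam",-r.T@t)
    for n in("stand","ware_board","tile0","regulator","scraper","cup","clamp_handle"):
        for o in eyes.outline_of(c,n)[:6]:
            if o["p"]<.2: continue
            P=cloud(im,o["mask"]); print(c,n,round(o["p"],2),np.round(o["location"]),o["mask"].sum(),np.median(P,0) if len(P) else None)
    for n in("rail_foot","clamp_grip","clamp_pivot","clamp_bar_mid","knob_grip","knob_pointer","long_mark","stand","ware_board","regulator"):
        for o in eyes.pinpoint(c,n)[:2]:
            u,v=o["location"]; print(c,"pt",n,round(o["p"],2),np.round([u,v],1),px2w(im,u,v))
E
```

```text
pics
[ 0.2104 -0.6144  0.2301] [-0.001   0.9864  0.1642 -0.0001] 0.08555501696187445
[[ 0.9461  0.3239 -0.0005]
 [ 0.3239 -0.9461  0.0019]
 [ 0.0002 -0.002  -1.    ]]
scene cam [1.0765 0.594  1.0207]
scene stand 0.9 [312. 312.] 13590 [0.5965 0.2669 0.0108]
scene ware_board 0.92 [236. 208.] 1639 [ 0.492  -0.1836  0.015 ]
scene ware_board 0.65 [310. 310.] 13478 [0.5965 0.2681 0.0108]
scene tile0 0.92 [240. 229.] 439 [ 0.5348 -0.1016  0.0267]
scene tile0 0.57 [143. 168.] 201 [ 0.6123 -0.5572  0.0116]
scene tile0 0.56 [386. 271.] 547 [0.3117 0.319  0.0123]
scene tile0 0.55 [271. 160.] 192 [ 0.2121 -0.2907  0.0117]
scene tile0 0.53 [223. 173.] 317 [ 0.4182 -0.344   0.0262]
scene tile0 0.53 [190. 161.] 214 [ 0.4602 -0.4968  0.0115]
scene regulator 0.67 [192. 218.] 923 [ 0.6696 -0.1699  0.1159]
scene scraper 0.66 [199. 268.] 533 [ 0.7228 -0.0603  0.0044]
scene scraper 0.46 [312. 311.] 13342 [0.5965 0.269  0.0108]
scene cup 0.63 [280. 209.] 633 [ 0.4081 -0.0383  0.0597]
scene clamp_handle 0.88 [349. 292.] 306 [0.5696 0.3459 0.2124]
scene pt rail_foot 0.72 [299. 297.] [0.5687 0.2089 0.0093]
s
[... 1301 characters left out ...]
0.3457 0.2108]
side pt rail_foot 0.61 [148.7 255.5] [0.5642 0.2103 0.0085]
side pt clamp_grip 0.74 [102.4 222.3] [0.5531 0.3432 0.2195]
side pt clamp_pivot 0.56 [ 96.9 247.6] [0.5528 0.3729 0.1538]
side pt clamp_bar_mid 0.87 [142.6 224.4] [0.5588 0.2198 0.1358]
side pt knob_grip 0.27 [144.7 223.3] [0.5581 0.2127 0.136 ]
side pt knob_pointer 0.64 [210.9 154.6] [ 0.6628 -0.1669  0.1564]
side pt knob_pointer 0.63 [148.3 255.5] [0.5621 0.2131 0.0116]
side pt long_mark 0.98 [208.3 161.7] [ 0.688  -0.1778  0.1131]
side pt ware_board 0.96 [260.  204.7] [ 0.4705 -0.2043  0.0149]
side pt regulator 0.89 [219.6 191.3] [ 0.638  -0.1797  0.0077]
side pt regulator 0.57 [141.7 224.6] [0.5718 0.214  0.1248]
```

View pics/scene0.png

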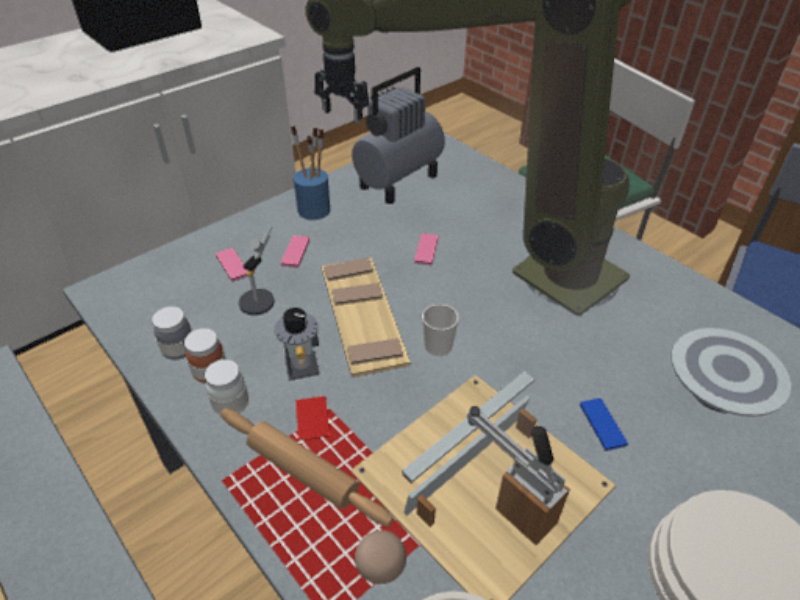

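View pics/side0.png

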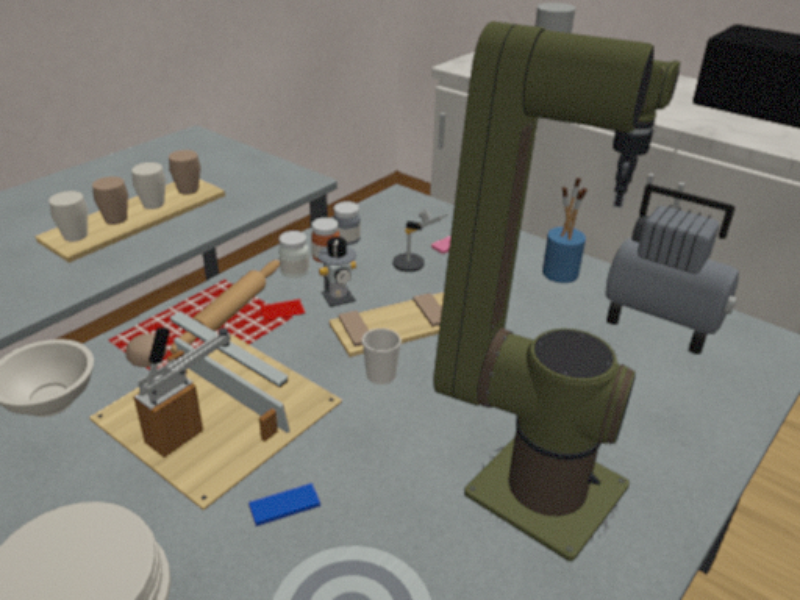

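The scene picture (800 px) shows a bare board with three brown tiles at (350,270), (357,293) and (375,350). The pink slabs at (233,263), (295,250), (427,248) and the blue one at (603,423) lie on the table. They are look-alikes by colour and are not meant. The stand is at (490,470) with its clamp shut. Next I'll fit the frames.

Run:
```python
from h import *
np.set_printoptions(precision=4,suppress=True)
allP=[];tp=[];kp=[]
for c in("scene","side"):
    im=eyes.get_image(c); full=np.ones((384,512),bool)
    m=eyes.outline_of(c,"stand")[0]["mask"]; allP.append(cloud(im,m))
    P=cloud(im,full); C=im["frame"][im["depth"]>0]
    tp.append(P[(P[:,2]>.0225)&(P[:,2]<.034)&(P[:,0]>.3)&(P[:,0]<.62)&(P[:,1]>-.42)&(P[:,1]<0)&(abs(P[:,0]-.40)+abs(P[:,1]+.035)>.09)])
    k=P[(abs(P[:,0]-.665)<.05)&(abs(P[:,1]+.18)<.05)]
    top=k[(k[:,2]>.147)&(k[:,2]<.16)]; print(c,"knob top",len(top),top.mean(0) if len(top) else 0)
    d=k[(k[:,2]>.11)&(k[:,2]<.122)]; print("dial",cv2.minEnclosingCircle((d[:,:2]*1000).astype(np.float32)))
P=np.vstack(allP)
b=P[(P[:,2]>.004)&(P[:,2]<.014)]
r=cv2.minAreaRect((b[:,:2]*1000).astype(np.float32)); print("base",r); print(cv2.boxPoints(r))
bar=P[(P[:,2]>.118)&(P[:,2]<.14)&(P[:,1]<.30)]; print("bar",cv2.minAreaRect((bar[:,:2]*1000).astype(np.float32)))
rl=P[(P[:,2]>.03)&(P[:,2]<.08)&(P[:,1]<.29)]
print("rail",len(rl),cv2.minAreaRect((rl[:,:2]*1000).astype(np.float32)))
T=np.vstack(tp); 
import itertools
lab=cv2.kmeans((T[:,:2]*1000).astype(np.float32),3,None,(3,50,.1),5,cv2.KMEANS_PP_CENTERS)
for i in range(3):
    q=T[lab[1].ravel()==i]; print("tile",len(q),q.mean(0),cv2.minAreaRect((q[:,:2]*1000).astype(np.float32)))
```

```text
scene knob top 131 [ 0.6618 -0.1828  0.1524]
dial ((661.5050659179688, -185.0794219970703), 44.218849182128906)
side knob top 76 [ 0.6575 -0.1829  0.1528]
dial ((658.724365234375, -182.98472595214844), 44.36577606201172)
base ((580.18212890625, 244.3166961669922), (380.1907958984375, 343.8190002441406), 1.0266966819763184)
[[387.0369 412.7924]
 [393.1976  69.0286]
 [773.3273  75.841 ]
 [767.1667 419.6048]]
bar ((569.4495849609375, 245.0673828125), (305.2740783691406, 108.79617309570312), 0.6301175355911255)
rail 1380 ((599.5380249023438, 184.90032958984375), (364.99078369140625, 135.3506622314453), 0.78341144323349)
tile 246 [ 0.415  -0.3456  0.0271] ((413.3678894042969, -348.37042236328125), (52.07407760620117, 110.02870178222656), 67.38565826416016)
tile 607 [ 0.5326 -0.1016  0.0273] ((527.40283203125, -102.38960266113281), (108.0150375366211, 110.74158477783203), 21.156068801879883)
tile 498 [ 0.4534 -0.2645  0.0271] ((449.4255676269531, -265.19488525390625), (54.10592269897461, 115.78860473632812), 59.49387741088867)
```

Run:
```python
from h import *
np.set_printoptions(precision=1,suppress=True)
for c in("scene","side"):
    im=eyes.get_image(c); m=eyes.outline_of(c,"stand")[0]["mask"]
    m=cv2.erode(m.astype(np.uint8),np.ones((3,3)))>0
    P=cloud(im,m)*1000
    # bar top and rail: edges per world-x slice
    for nm,z0,z1,y1 in(("bar",122,145,260),("railtop",74,88,260),("base",5,13,430)):
        q=P[(P[:,2]>z0)&(P[:,2]<z1)&(P[:,1]<y1)]
        print(c,nm,len(q),"x",np.percentile(q[:,0],[.5,2,98,99.5]),"y",np.percentile(q[:,1],[.5,2,50,98,99.5]),"z",np.median(q[:,2]))
        if nm!="base":
            f=cv2.fitLine(q[:,:2].astype(np.float32),cv2.DIST_HUBER,0,.01,.01).ravel(); print("  line",np.degrees(np.arctan(f[1]/f[0])),f[3]+(570-f[2])*f[1]/f[0])
    full=np.ones((384,512),bool)
    P=cloud(im,full)*1000; U=np.argwhere(im["depth"]>0); F=im["frame"][U[:,0],U[:,1]].astype(int)
    ok=(P[:,2]>22)&(P[:,2]<34)&(P[:,0]>340)&(P[:,0]<620)&(P[:,1]>-420)&(P[:,1]<-45)
    Z=np.zeros((384,512),np.uint8); Z[U[ok,0],U[ok,1]]=1
    n,l,st,ce=cv2.connectedComponentsWithStats(cv2.morphologyEx(Z,cv2.MORPH_OPEN,np.ones((3,3))))
    for i in range(1,n):
        if st[i,4]<80: continue
        v,u=np.nonzero(l==i); Q=np.array([plane(im,a,b,.027)*1000 for a,b in zip(u,v)])
        print(c,"tile",st[i],Q.mean(0),im["frame"][v,u].mean(0),cv2.minAreaRect(Q[:,:2].astype(np.float32)))
```

```text
scene bar 845 x [427.6 434.5 718.7 719.4] y [192.9 194.6 207.3 219.7 220.8] z 137.54565286300937
  line 1.2680237 206.79358
scene railtop 327 x [433.  441.7 716.6 719.4] y [207.4 208.2 214.8 220.3 221. ] z 82.68370830303114
  line 1.3645039 214.57552
scene base 8063 x [408.4 415.2 727.8 732. ] y [ 81.2  86.2 270.2 408.5 412.8] z 9.547060068719162
scene tile [208 166  30  13 249] [ 416.  -346.3   27. ] [146.3 126.7 112.4] ((415.0148010253906, -344.9515380859375), (50.349639892578125, 109.81702423095703), 66.95353698730469)
scene tile [213 182  31  12 272] [ 450.9 -264.1   27. ] [147.5 127.6 113.4] ((451.45391845703125, -263.747802734375), (49.093101501464844, 109.0390396118164), 60.72498321533203)
scene tile [223 217  34  16 358] [ 533.6 -102.6   27. ] [147.9 128.  113.7] ((532.039794921875, -101.86102294921875), (48.776702880859375, 109.49991607666016), 61.443084716796875)
side bar 594 x [418.2 419.5 702.7 710.3] y [190.3 192.2 208.5 219.6 220.6] z 136.77171960552147
  line 1.3547521 209.0707
side railtop 261 x [417.6 419.9 698.1 708. ] y [206.3 206.9 214.5 221.1 221.5] z 81.88500912873437
  line 1.6230768 215.48865
side base 5183 x [402.  405.  709.9 721.2] y [ 78.4  84.1 282.3 410.6 414.8] z 9.271287777107279
side tile [265 188  17  19 202] [ 454.2 -263.8   27. ] [149.8 129.7 110.3] ((449.81390380859375, -264.05157470703125), (47.52345275878906, 111.67662048339844), 60.90227508544922)
side tile [217 199  18  21 235] [ 533.4 -101.2   27. ] [150.4 130.8 111.3] ((528.3547973632812, -101.17469787597656), (45.75947952270508, 114.4774169921875), 60.901206970214844)
```

```bash
cat > go.py <<'E'
import sys
from h import *
# usage: go.py S|W x y z yaw(deg, of tool x; S: relative to stand x) ...  mm
SO=np.array([.569,.2005]); SY=np.radians(91.3)
ax=np.array([np.cos(SY),np.sin(SY)]); ay=np.array([-ax[1],ax[0]])
def st2w(x,y): return SO+ax*x+ay*y
def w2st(p): d=np.array(p[:2])-SO; return d@ax,d@ay
if __name__=="__main__":
    s=robot.get_state(); p=np.array(s["position"]); M=R_(); yaw=np.degrees(np.arctan2(M[1,0],M[0,0]))
    print("t %.2f"%s["t"],"pos",np.round(p*1000,1),"stand",np.round(np.array(w2st(p))*1000,1),"yaw %.1f"%yaw,"q",np.round(np.degrees(s["q"])),"F",np.round(s["ft_force"],1),"w %.4f"%s["width"],"ff",np.round(s["finger_force"],1))
    a=sys.argv[1:]
    while a:
        f,x,y,z,w=a[0],*map(float,a[1:5]); a=a[5:]
        t=np.array([*(st2w(x/1000,y/1000) if f=="S" else (x/1000,y/1000)),z/1000])
        if f=="S": w+=91.3
        d=M.T@(t-p)*100; turn=(yaw-w+180)%360-180
        print(f,x,y,z,"-> shift cm",np.round(d,2),"turn %.1f"%turn,"q6 would be %.0f"%(np.degrees(np.arctan2(t[1],t[0]))-w+90))
E
python3 go.py S 80 0 300 0 S 80 0 217 0
```

```text
t 2.20 pos [ 210.5 -615.   231.3] stand [-807.1  376.9] yaw 18.9 q [-76.   7.  95.   0.  78.  -5.] F [-0.1  0.3  0.2] w 0.0852 ff 0.0
S 80.0 0.0 300.0 -> shift cm [ 62.75 -73.17  -6.86] turn -72.4 q6 would be 25
S 80.0 0.0 217.0 -> shift cm [ 62.75 -73.17   1.44] turn -72.4 q6 would be 25
```

move_arm(steps="255 0 0 -6.9 0; 255 0 0 -6.9 0; 255 62.8 -73.2 -6.9 -72.4; 255 62.8 -73.2 -6.9 -72.4; 255 62.8 -73.2 -6.9 -72.4; 255 62.8 -73.2 -6.9 -72.4; 255 62.8 -73.2 -6.9 -72.4; 255 62.8 -73.2 -6.9 -72.4; 255 62.8 -73.2 -6.9 -72.4; 255 62.8 -73.2 -6.9 -72.4; 255 62.8 -73.2 -6.9 -72.4; 255 62.8 -73.2 -6.9 -72.4; 255 62.8 -73.2 -6.9 -72.4; 255 62.8 -73.2 -6.9 -72.4; 255 62.8 -73.2 -6.9 -72.4; 255 62.8 -73.2 -6.9 -72.4; 255 62.8 -73.2 -6.9 -72.4; 255 62.8 -73.2 -6.9 -72.4; 255 62.8 -73.2 -6.9 -72.4; 255 62.8 -73.2 -6.9 -72.4")

```text
t: 3.87
position: [0.4885, 0.084, 0.3007]
orientation: [0.0, 0.699, 0.715, 0.0]
ft_force: [1.2, -0.2, 0.3]
width: -0.0002
finger_force: 0.0
```

```bash
python3 go.py S 80 0 300 0 S 80 0 217 0
```

```text
t 3.87 pos [488.5  84.  300.7] stand [-114.6   83.2] yaw 91.3 q [  4. -15. 109.  -0.  86.   2.] F [ 1.2 -0.2  0.3] w -0.0002 ff 0.0
S 80.0 0.0 300.0 -> shift cm [19.46  8.33  0.08] turn 0.0 q6 would be 25
S 80.0 0.0 217.0 -> shift cm [19.46  8.32  8.38] turn 0.0 q6 would be 25
```

move_arm(steps="255 17 8 0 0; 255 17 8 0 0; 255 17 8 0 0; 255 17 8 0 0; 255 17 8 0 0; 255 17 8 0 0; 255 17 8 0 0; 255 17 8 4 0; 255 17 8 4 0")

```text
t: 4.62
position: [0.5612, 0.2514, 0.2538]
orientation: [-0.002, 0.699, 0.715, -0.005]
ft_force: [-1.6, -1.3, -3.2]
width: 0.0003
finger_force: 0.0
```

```bash
python3 go.py S 80 0 217 0 S 207 0 217 0
```

```text
t 4.62 pos [561.2 251.4 253.8] stand [51.1  6.6] yaw 91.2 q [19.  2. 97. -0. 81. 18.] F [-1.6 -1.3 -3.2] w 0.0003 ff 0.0
S 80.0 0.0 217.0 -> shift cm [2.91 0.69 3.66] turn -0.1 q6 would be 25
S 207.0 0.0 217.0 -> shift cm [15.61  0.68  3.62] turn -0.1 q6 would be 35
```

move_arm(steps="255 2.5 0.5 0 0; 255 2.5 0.5 3.6 0; 255 2.5 0.5 3.6 0; 255 4 0.5 3.6 0; 255 5.5 0.5 3.6 0; 255 7 0.5 3.6 0; 255 8.5 0.5 3.6 0; 255 10 0.5 3.6 0; 255 11 0.5 3.6 0; 255 12 0.5 3.6 0; 255 13 0.5 3.6 0; 255 14 0.5 3.6 0; 255 14 0.5 3.6 0")

```text
t: 5.7
position: [0.5666, 0.3951, 0.2267]
orientation: [0.0, 0.699, 0.715, 0.001]
ft_force: [-0.1, -0.0, -0.8]
width: -0.0002
finger_force: 0.0
```

```bash
python3 go.py S 207 0 217 0
python3 - <<'E'
from h import *
im=eyes.get_image("side"); save("s1.png",cv2.resize(im["frame"][100:330,20:320],None,fx=2.6,fy=2.6))
E
```

```text
t 5.70 pos [566.6 395.1 226.7] stand [194.6  -2. ] yaw 91.3 q [30. 12. 89.  0. 78. 29.] F [-0.1 -0.  -0.8] w -0.0002 ff 0.0
S 207.0 0.0 217.0 -> shift cm [ 1.24 -0.2   0.97] turn 0.0 q6 would be 35
```

View pics/s1.png

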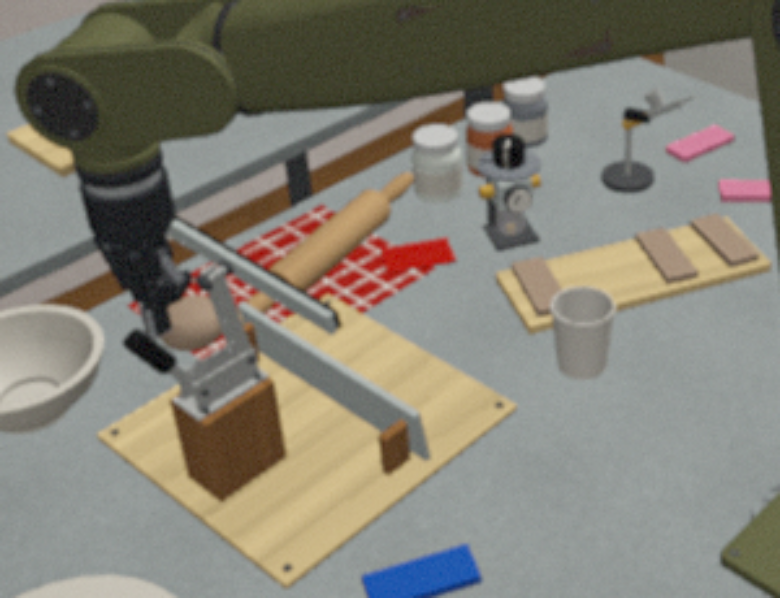

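The picture shows the handle thrown back (145,350) and the bar raised (250,275). I'll push it the last bit and then retreat upwards.

move_arm(steps="255 0.5 -0.2 1 0; 255 1.4 -0.2 1 0; 255 1.8 -0.2 1 0; 255 1.8 -0.2 1 0; 255 1.8 -0.2 1 0; 255 1 -0.2 0 0; 150 0.5 -0.2 -4 0; 150 0.5 -0.2 -8 0; 150 0.5 -0.2 -12 0; 150 0.5 -0.2 -12 0")

```text
t: 6.58
position: [0.5663, 0.4005, 0.3579]
orientation: [0.002, 0.699, 0.715, 0.009]
ft_force: [0.8, -0.2, 2.4]
width: 0.0354
finger_force: 0.0
```

```bash
python3 go.py W 532 -101.5 200 -29 W 532 -101.5 120 151
python3 - <<'E'
from h import *
im=eyes.get_image("side"); 
for n in("clamp_grip","clamp_bar_mid"):
    o=eyes.pinpoint("side",n)[0]; print(n,o["p"],o["location"],px2w(im,*o["location"]))
E
```

```text
t 6.58 pos [566.3 400.5 357.9] stand [200.   -1.8] yaw 91.3 q [31.  9. 80.  0. 89. 29.] F [ 0.8 -0.2  2.4] w 0.0354 ff 0.0
W 532.0 -101.5 200.0 -> shift cm [-50.27  -4.82  15.18] turn 120.3 q6 would be 108
W 532.0 -101.5 120.0 -> shift cm [-50.36  -4.94  23.18] turn -59.7 q6 would be -72
clamp_grip 0.85 [70.2, 238.1] [0.55429407 0.43459346 0.22420782]
clamp_bar_mid 0.56 [99.3, 203.7] [9.08398073e-01 1.46750929e-01 8.22245427e-04]
```

move_arm(steps="69 -30 -4.8 0 -59.7; 69 -30 -4.8 0 -59.7; 69 -30 -4.8 0 -59.7; 69 -30 -4.8 0 -59.7; 69 -30 -4.8 0 -59.7; 69 -30 -4.8 0 -59.7; 69 -50.4 -4.9 15 -59.7; 69 -50.4 -4.9 23 -59.7; 69 -50.4 -4.9 23 -59.7; 69 -50.4 -4.9 23 -59.7; 69 -50.4 -4.9 23 -59.7; 69 -50.4 -4.9 23 -59.7; 69 -50.4 -4.9 23 -59.7; 69 -50.4 -4.9 23 -59.7; 69 -50.4 -4.9 23 -59.7; 69 -50.4 -4.9 23 -59.7")

```text
t: 8.07
position: [0.5226, -0.1073, 0.1087]
orientation: [-0.005, 0.252, 0.968, 0.0]
ft_force: [0.3, 0.7, 0.3]
width: 0.0624
finger_force: 0.0
```

```bash
python3 go.py W 532 -101.5 14 151
python3 - <<'E'
from h import *
im=eyes.get_image("wrist"); save("w1.png",im["frame"]); print(im["T_tool_cam"],im["fx"],im["cx"],im["cy"])
E
```

```text
t 8.07 pos [ 522.6 -107.3  108.7] stand [-306.7   53.4] yaw 150.8 q [-17.  -1. 115.   0.  66. -78.] F [0.3 0.7 0.3] w 0.0624 ff 0.0
W 532.0 -101.5 14.0 -> shift cm [-0.63  0.99  9.46] turn -0.2 q6 would be -72
[[-1.06367993e-04 -9.62535274e-01 -2.71156477e-01  6.85048633e-02]
 [ 9.99999990e-01 -1.26643402e-04  5.72759703e-05 -2.47109181e-04]
 [-8.94703205e-05 -2.71156468e-01  9.62535278e-01 -1.43299290e-01]
 [ 0.00000000e+00  0.00000000e+00  0.00000000e+00  1.00000000e+00]] 297.3186396354542 258.59469703664706 193.33051451121904
```

View pics/w1.png

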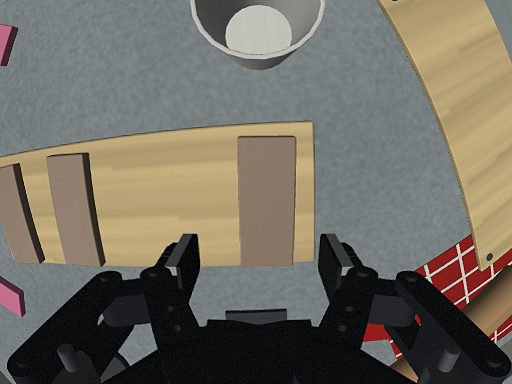

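The wrist picture shows the tile at (267,200) between the fingers and the other two at left. I'll measure its exact centre with the fisheye model.

```bash
cat >> h.py <<'E'
def wplane(im,st,uv,z):
    M=R.from_quat(np.roll(st["orientation"],-1)).as_matrix(); T=np.array(im["T_tool_cam"]); out=[]
    for u,v in uv:
        a,b=u-im["cx"],(v-im["cy"]); r=np.hypot(a,b); th=r/im["fx"]
        d=M@(T[:3,:3]@np.array([np.sin(th)*a/(r+1e-9),np.sin(th)*b/(r+1e-9),np.cos(th)])); o=M@T[:3,3]+st["position"]
        out.append(o+d*(z-o[2])/d[2])
    return np.array(out)
def wtiles(pr=True):
    st=robot.get_state(); im=eyes.get_image("wrist"); res=[]
    for o in eyes.outline_of("wrist","tile0"):
        v,u=np.nonzero(o["mask"]); c=im["frame"][v,u].mean(0)
        if o["p"]<.3 or c[0]-c[2]>60 or c[2]-c[0]>20: continue
        rc=cv2.minAreaRect((wplane(im,st,zip(u,v),.027)[:,:2]*1000).astype(np.float32))
        print(round(o["p"],2),np.round(o["location"]),c.round(),np.round(np.array(rc[0]),1),np.round(rc[1]),round(rc[2],1))
    return im
E
python3 -c "
from h import *
wtiles()"
```

```text
0.89 [ 72. 208.] [130. 114.  98.] [ 449.7 -263. ] [ 54. 113.] 61.5
0.88 [266. 192.] [136. 119. 102.] [ 528.6 -103.8] [ 45. 111.] 61.5
0.63 [ 20. 217.] [119. 105.  90.] [ 412.8 -343.3] [ 60. 111.] 66.7
0.63 [ 3. 41.] [124.  69.  87.] [ 257.3 -246.6] [27. 50.] 67.4
0.57 [ 16. 296.] [145.  84. 104.] [ 484.  -448.2] [46. 58.] 34.2
```

move_arm(steps="69 -0.5 0.8 4 0; 69 -0.5 0.8 7 0; 69 -0.5 0.8 8.5 0; 69 -0.5 0.8 9.4 0; 69 -0.5 0.8 9.4 0; 69 -0.5 0.8 9.4 0; 255 -0.5 0.8 9.4 0; 255 -0.5 0.8 9.4 0; 255 -0.5 0.8 9.4 0; 255 -0.5 0.8 9.4 0; 255 -0.5 0.8 9.4 0; 255 -0.5 0.8 9.4 0")

```text
t: 9.22
position: [0.5367, -0.1022, 0.0234]
orientation: [0.002, 0.25, 0.968, 0.0]
ft_force: [-0.6, 2.2, 5.1]
width: 0.0411
finger_force: 59.8
```

```bash
python3 go.py S -25 0 180 0
```

```text
t 9.22 pos [ 536.7 -102.2   23.4] stand [-301.9   39.1] yaw 151.0 q [-16.   7. 117.   0.  56. -77.] F [-0.6  2.2  5.1] w 0.0411 ff 59.8
S -25.0 0.0 180.0 -> shift cm [ 10.53  25.9  -15.67] turn 59.7 q6 would be 16
```

move_arm(steps="69 0 0 0 0; 69 0 0 0 0; 69 -0.5 0 0 0; 69 -0.5 0 0.9 0; 69 -0.5 0 0.9 0; 69 -0.5 0 0.9 0; 255 -0.5 0 0.9 0; 255 -0.5 0 0.9 0; 255 -0.5 0 0.9 0; 255 -0.5 0 0.9 0; 255 -0.5 0 0.9 0; 255 -0.5 0 0.9 0; 255 -0.5 0 0.9 0")

```text
t: 10.3
position: [0.5406, -0.1048, 0.0132]
orientation: [0.001, 0.25, 0.968, -0.0]
ft_force: [-0.3, 0.1, 7.7]
width: 0.0434
finger_force: 65.4
```

```bash
python3 go.py S -25 0 180 0;  python3 - <<'E'
from h import *
im=eyes.get_image("wrist"); save("w2.png",im["frame"])
E
```

```text
t 10.30 pos [ 540.6 -104.8   13.2] stand [-304.6   35.3] yaw 151.0 q [-17.   8. 116.  -0.  55. -78.] F [-0.3  0.1  7.7] w 0.0434 ff 65.4
S -25.0 0.0 180.0 -> shift cm [ 11.    25.93 -16.7 ] turn 59.7 q6 would be 16
```

View pics/w2.png

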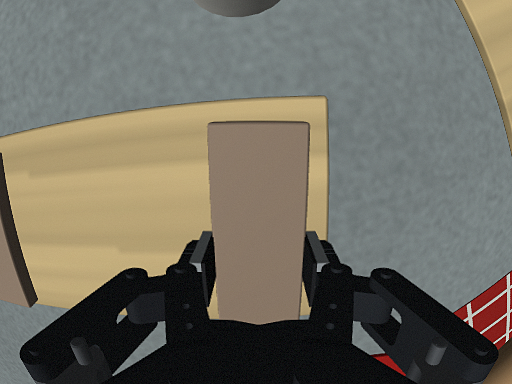

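The grip is good: the tile is held across its width, its centre about 10 mm to the tool +x side. I'll carry it to the rail and turn it so the short half lies over the rail top.

move_arm(steps="255 0 0 -4 0; 255 0 0 -8 0; 255 11.2 26.2 -11.7 -120.3; 255 11.2 26.2 -11.7 -120.3; 255 11.2 26.2 -11.7 -120.3; 255 11.2 26.2 -11.7 -120.3; 255 11.2 26.2 -11.7 -120.3; 255 11.2 26.2 -11.7 -120.3; 255 11.2 26.2 -11.7 -120.3; 255 11.2 26.2 -11.7 -120.3; 255 11.2 26.2 -11.7 -120.3; 255 11.2 26.2 -11.7 -120.3; 255 11.2 26.2 -11.7 -120.3; 255 11.2 26.2 -11.7 -120.3; 255 11.2 26.2 -11.7 -120.3; 255 11.2 26.2 -11.7 -120.3; 255 11.2 26.2 -11.7 -120.3; 255 11.2 26.2 -11.7 -120.3; 255 11.2 26.2 -11.7 -120.3; 255 11.2 26.2 -11.7 -120.3")

```text
t: 12.02
position: [0.5654, 0.1886, 0.1276]
orientation: [0.004, 0.71, -0.704, 0.005]
ft_force: [-0.7, 0.2, -1.9]
width: 0.0435
finger_force: 61.8
```

move_arm(steps="255 0 0 0 0; 255 0 0 0 0; 255 0 0 0 0; 255 0 0 0 0")

```text
t: 12.35
position: [0.5661, 0.1875, 0.1281]
orientation: [0.003, 0.71, -0.705, 0.005]
ft_force: [-0.4, 0.3, -2.0]
width: 0.0432
finger_force: 61.8
```

```bash
python3 go.py S -22 0 81 180 S -22 0 53 180
```

```text
t 12.35 pos [566.1 187.5 128.1] stand [-13.    3.2] yaw -89.6 q [  14.    5.  107.   -1.   68. -167.] F [-0.4  0.3 -2. ] w 0.0432 ff 61.8
S -22.0 0.0 81.0 -> shift cm [ 0.84 -0.32  4.73] turn -0.9 q6 would be -164
S -22.0 0.0 53.0 -> shift cm [ 0.81 -0.31  7.53] turn -0.9 q6 would be -164
```

move_arm(steps="255 0.4 2 0 0; 255 0.8 4 0 0; 255 0.8 4 2 0; 255 0.8 4 4 0; 255 0.8 4 4.8 0; 255 0.8 4 5.4 0; 255 0.8 4 6 0; 255 0.8 4 6.6 0; 255 0.8 4 6.6 0; 255 0.8 4 6.6 0")

```text
t: 13.18
position: [0.5282, 0.1775, 0.0651]
orientation: [0.003, 0.71, -0.704, 0.007]
ft_force: [-3.3, -6.7, 9.8]
width: 0.0434
finger_force: 71.0
```

```bash
python3 go.py S -22 40 53 180
python3 - <<'E'
from h import *
im=eyes.get_image("side"); a=im["frame"][190:340,60:260]
im=eyes.get_image("scene"); b=im["frame"][190:340,200:400]
save("t1.png",cv2.resize(np.hstack([a,b]),None,fx=2,fy=2))
E
```

```text
t 13.18 pos [528.2 177.5  65.1] stand [-22.1  41.3] yaw -89.6 q [  13.    5.  114.   -1.   61. -166.] F [-3.3 -6.7  9.8] w 0.0434 ff 71.0
S -22.0 40.0 53.0 -> shift cm [-0.03 -0.12  1.21] turn -0.9 q6 would be -163
```

View pics/t1.png

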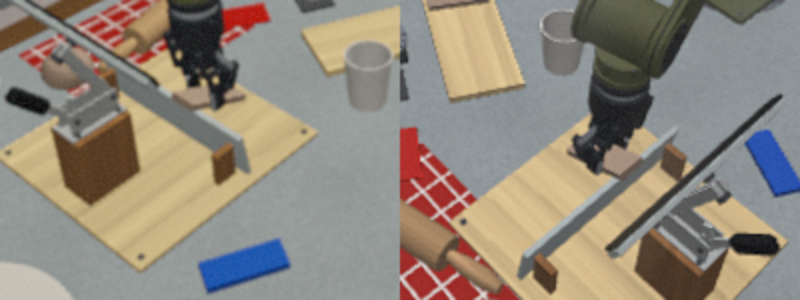

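The tile is tilting on the rail top (left view about (210,95)) and the force is only 10 N. I'll press on and steepen it by moving towards the rail.

move_arm(steps="255 0 0 0.5 1; 255 -0.2 0 0.8 1; 255 -0.4 0 1.1 1; 255 -0.6 0 1.3 1; 255 -0.8 0 1.4 1; 255 -1 0 1.4 1; 255 -1.2 0 1.4 1; 255 -1.2 0 1.4 1")

```text
t: 13.95
position: [0.5288, 0.1832, 0.0512]
orientation: [-0.008, -0.704, 0.71, -0.011]
ft_force: [-2.2, -32.3, 16.7]
width: 0.0431
finger_force: 89.7
```

```bash
python3 go.py S -90 -95 100 0
python3 - <<'E'
from h import *
im=eyes.get_image("side"); a=im["frame"][190:340,60:260]
im=eyes.get_image("scene"); b=im["frame"][190:340,200:400]
save("t2.png",cv2.resize(np.hstack([a,b]),None,fx=2,fy=2))
E
```

```text
t 13.95 pos [528.8 183.2  51.2] stand [-16.4  40.6] yaw -90.4 q [  14.    6.  114.   -2.   60. -164.] F [ -2.2 -32.3  16.7] w 0.0431 ff 89.7
S -90.0 -95.0 100.0 -> shift cm [  7.07 -13.8   -4.61] turn 178.3 q6 would be 8
```

View pics/t2.png

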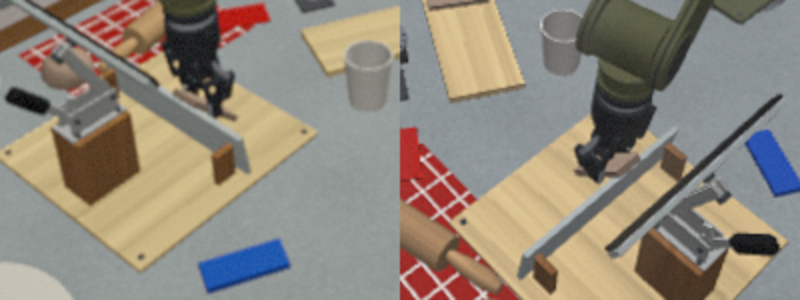

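move_arm(steps="255 2 0 -2.5 0; 255 5 0 -4.6 0; 255 7.1 -13.8 -4.6 178.3; 255 7.1 -13.8 -4.6 178.3; 255 7.1 -13.8 -4.6 178.3; 255 7.1 -13.8 -4.6 178.3; 255 7.1 -13.8 -4.6 178.3; 255 7.1 -13.8 -4.6 178.3; 255 7.1 -13.8 -4.6 178.3; 255 7.1 -13.8 -4.6 178.3; 255 7.1 -13.8 -4.6 178.3; 255 7.1 -13.8 -4.6 178.3; 255 7.1 -13.8 -4.6 178.3; 255 7.1 -13.8 -4.6 178.3; 255 7.1 -13.8 -4.6 178.3; 255 7.1 -13.8 -4.6 178.3; 255 7.1 -13.8 -4.6 178.3; 255 7.1 -13.8 -4.6 178.3; 255 7.1 -13.8 -4.6 178.3; 255 7.1 -13.8 -4.6 178.3")

```text
t: 15.72
position: [0.6636, 0.1185, 0.0954]
orientation: [0.002, 0.348, 0.937, -0.008]
ft_force: [-0.1, -0.1, -1.6]
width: 0.0436
finger_force: 86.7
```

```bash
python3 go.py S -90 -95 100 0
```

```text
t 15.72 pos [663.6 118.5  95.4] stand [-84.1 -92.8] yaw 139.3 q [  6.  17.  97.  -1.  66. -43.] F [-0.1 -0.1 -1.6] w 0.0436 ff 86.7
S -90.0 -95.0 100.0 -> shift cm [-0.56 -0.29 -0.45] turn 48.0 q6 would be 8
```

move_arm(steps="255 -0.6 -0.3 -0.4 46; 255 -0.6 -0.3 -0.4 46; 255 -0.6 -0.3 -0.4 46; 255 -0.6 -0.3 -0.4 46; 255 -0.6 -0.3 -0.4 46; 255 -0.6 -0.3 -0.4 46; 255 -0.6 -0.3 -0.4 46; 255 -0.6 -0.3 -0.4 46; 255 -0.6 -0.3 -0.4 46; 255 -0.6 -0.3 -0.4 46")

```text
t: 16.55
position: [0.6662, 0.1125, 0.0994]
orientation: [0.005, 0.684, 0.73, -0.006]
ft_force: [-0.3, -0.2, -1.0]
width: 0.0432
finger_force: 86.7
```

```bash
python3 go.py S -60 -95 60 0
python3 - <<'E'
from h import *; from go import w2st
for c in("side","scene"):
    im=eyes.get_image(c)
    P=cloud(im,np.ones((384,512),bool)); F=im["frame"][im["depth"]>0].astype(int)
    x,y=w2st(P[:,:2].T.T[0]) if 0 else (None,None)
    from go import SO,ax,ay
    X=(P[:,:2]-SO)@ax*1000; Y=(P[:,:2]-SO)@ay*1000; Z=P[:,2]*1000
    m=(X>-170)&(X<0)&(abs(Y+95)<30)&(Z>14)&(Z<200)&(F[:,0]>85)&(F[:,0]-F[:,2]>15)&(F[:,0]-F[:,2]<55)
    print(c,m.sum())
    if m.sum()>10: 
        print(np.percentile(np.c_[X,Y,Z][m],[3,50,97],axis=0).round(1)); f=np.polyfit(X[m],Z[m],1); print("slope deg",np.degrees(np.arctan(f[0])))
    if c=="side": save("t3.png",cv2.resize(im["frame"][150:340,60:260],None,fx=3,fy=3))
E
```

```text
t 16.55 pos [666.2 112.5  99.4] stand [-90.2 -95.1] yaw 93.7 q [ 5. 17. 97. -1. 67.  2.] F [-0.3 -0.2 -1. ] w 0.0432 ff 86.7
S -60.0 -95.0 60.0 -> shift cm [3.08 0.12 3.89] turn 2.4 q6 would be 11
side 306
[[ -97.9 -117.7   72.1]
 [ -69.3  -94.5   98.1]
 [ -46.4  -71.2  134.4]]
slope deg -47.98093921017186
scene 401
[[ -93.4 -117.3   72.8]
 [ -67.8  -95.5   97.3]
 [ -46.   -74.8  125. ]]
slope deg -47.23031987538047
```

View pics/t3.png

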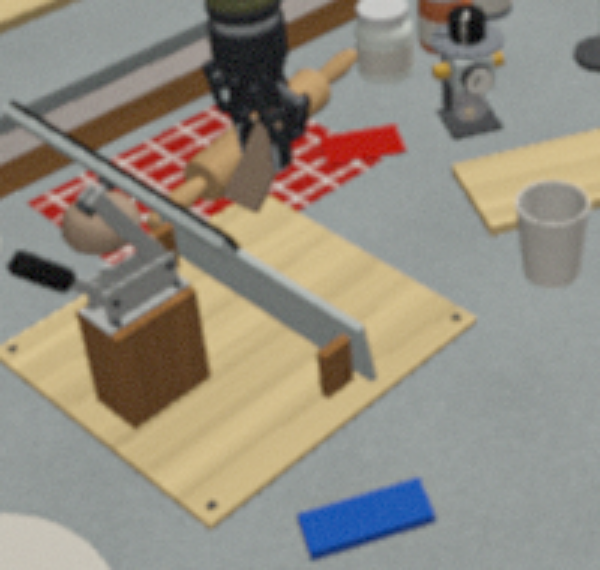

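The tile hangs at 48° with its foot towards the rail, as wanted. I'll bring the foot to the foot of the rail and push on an arc.

move_arm(steps="255 1.5 0.1 2 2.4; 255 3 0.1 4.4 2.4; 255 3.2 0.1 4.6 2.4; 255 3.8 0.1 4.6 2.4; 255 4.4 0.1 4.6 2.4; 255 5.1 0.1 3.9 2.4; 255 5.9 0.1 3.4 2.4; 255 6.6 0.1 3 2.4; 255 7.4 0.1 2.7 2.4; 255 7.4 0.1 2.7 2.4")

```text
t: 17.48
position: [0.6634, 0.1837, 0.0741]
orientation: [0.008, 0.699, 0.715, -0.008]
ft_force: [-1.3, -9.2, 1.4]
width: 0.0435
finger_force: 82.6
```

```bash
cat > tl.py <<'E'
import sys
from h import *; from go import SO,ax,ay
def look(y0,pic=None):
    for c in("side","scene"):
        im=eyes.get_image(c)
        P=cloud(im,np.ones((384,512),bool)); F=im["frame"][im["depth"]>0].astype(int)
        X=(P[:,:2]-SO)@ax*1000; Y=(P[:,:2]-SO)@ay*1000; Z=P[:,2]*1000
        m=(X>-170)&(X<40)&(abs(Y-y0)<35)&(Z>14)&(Z<200)&(F[:,0]>85)&(F[:,0]-F[:,2]>15)&(F[:,0]-F[:,2]<55)
        if m.sum()>10:
            Q=np.c_[X,Y,Z][m]; print(c,m.sum(),np.percentile(Q,[3,50,97],axis=0).round(0).tolist()); f=np.polyfit(Z[m],X[m],1); print("lean from upright deg",np.degrees(np.arctan(f[0])).round(1))
        if c=="side" and pic: save(pic,cv2.resize(im["frame"][150:340,60:260],None,fx=3,fy=3))
look(float(sys.argv[1]),*sys.argv[2:3])
E
python3 go.py S 0 -95 74 0; python3 tl.py -95
```

```text
t 17.48 pos [663.4 183.7  74.1] stand [-18.9 -94. ] yaw 91.3 q [12. 20. 96. -1. 65. 11.] F [-1.3 -9.2  1.4] w 0.0435 ff 82.6
S 0.0 -95.0 74.0 -> shift cm [ 1.89  0.1  -0.03] turn 0.0 q6 would be 16
side 137 [[-26.0, -126.0, 31.0], [-14.0, -106.0, 76.0], [35.0, -64.0, 116.0]]
lean from upright deg -31.2
scene 189 [[-22.0, -119.0, 45.0], [-12.0, -92.0, 71.0], [9.0, -74.0, 99.0]]
lean from upright deg -18.3
```

move_arm(steps="255 0.8 0.1 0 0; 255 1.6 0.1 0 0; 255 2.2 0.1 0 0; 255 2.7 0.1 0.1 0; 255 2.7 0.1 0.4 0; 255 2.7 0.1 0.7 0; 255 2.7 0.1 0.9 0; 255 2.7 0.1 0.9 0")

```text
t: 18.25
position: [0.6686, 0.2004, 0.0719]
orientation: [0.016, 0.699, 0.715, -0.011]
ft_force: [-4.5, -39.7, 25.8]
width: 0.0434
finger_force: 81.7
```

```bash
python3 go.py S 0 -95 74 0; python3 tl.py -95 t4.png
```

```text
t 18.25 pos [668.6 200.4  71.9] stand [ -2.3 -99.6] yaw 91.3 q [13. 21. 94. -2. 65. 13.] F [ -4.5 -39.7  25.8] w 0.0434 ff 81.7
S 0.0 -95.0 74.0 -> shift cm [ 0.22 -0.46 -0.22] turn -0.0 q6 would be 16
side 64 [[-14.0, -128.0, 16.0], [9.0, -119.0, 64.0], [35.0, -62.0, 190.0]]
lean from upright deg -12.4
scene 61 [[-10.0, -125.0, 21.0], [-5.0, -90.0, 70.0], [13.0, -70.0, 92.0]]
lean from upright deg 0.1
```

View pics/t4.png

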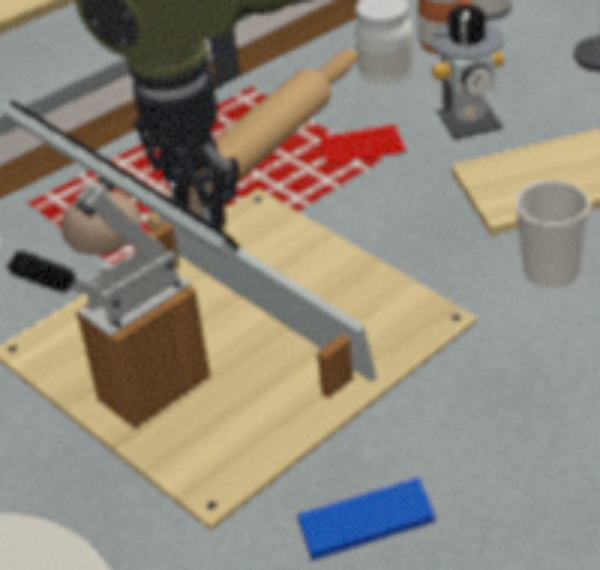

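move_arm(steps="255 -0.7 0 0 0; 255 -0.7 0 0 0; 60 -0.7 0 0 0; 60 -0.7 0 0 0; 60 -0.7 0 0 0; 60 -0.7 0 -2 0; 60 -0.7 0 -5 0; 60 -0.7 0 -8 0; 60 -0.7 0 -8 0; 255 -4 0 -8 0; 255 -4 0 -8 0; 255 -4 0 -8 0")

```text
t: 19.35
position: [0.6649, 0.1734, 0.1451]
orientation: [0.006, 0.7, 0.714, -0.005]
ft_force: [0.2, 1.1, 0.1]
width: 0.0294
finger_force: 0.0
```

```bash
python3 go.py S -30 -95 105 0 S -9 -95 105 0; python3 tl.py -95 t5.png
```

```text
t 19.35 pos [664.9 173.4 145.1] stand [-29.2 -95.3] yaw 91.1 q [10. 15. 94. -1. 71. 10.] F [0.2 1.1 0.1] w 0.0294 ff 0.0
S -30.0 -95.0 105.0 -> shift cm [-0.01 -0.03  4.01] turn -0.2 q6 would be 13
S -9.0 -95.0 105.0 -> shift cm [ 2.09 -0.04  3.98] turn -0.2 q6 would be 15
side 296 [[-120.0, -126.0, 15.0], [-72.0, -96.0, 22.0], [21.0, -74.0, 157.0]]
lean from upright deg 25.9
scene 602 [[-122.0, -123.0, 17.0], [-66.0, -101.0, 21.0], [-17.0, -79.0, 87.0]]
lean from upright deg 21.6
```

View pics/t5.png

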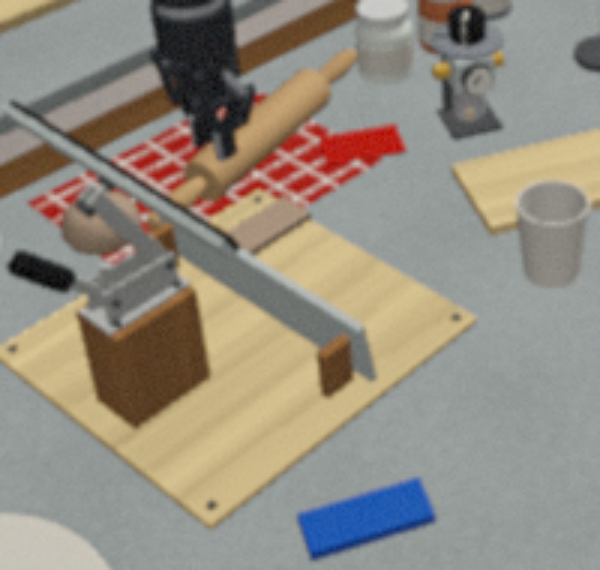

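The tile fell flat on the base because the fingers met the rail before it leaned back. I'll grip nearer the top end next time, so the fingers stay above the rail. First I'll go over it and measure it.

move_arm(steps="60 -3 -0.3 1 0; 60 -6.7 -0.5 2 0; 60 -6.7 -0.5 4 0; 60 -6.7 -0.5 4 0; 60 -6.7 -0.5 4 0; 60 -6.7 -0.5 4 0; 60 -6.7 -0.5 4 0")

```text
t: 20.03
position: [0.661, 0.1078, 0.1051]
orientation: [0.006, 0.699, 0.715, -0.005]
ft_force: [-0.4, 0.3, -0.1]
width: 0.0656
finger_force: 0.0
```

```bash
sed -i 's/def wtiles(pr=True)/def wtiles(z=.027)/; s/zip(u,v),.027)/zip(u,v),z)/' h.py; sed -i 's/round(rc\[2\],1))/round(rc[2],1))\n        from go import SO,ax,ay; d=np.array(rc[0])\/1000-SO; print("   stand",(d@ax*1000).round(1),(d@ay*1000).round(1))/' h.py
python3 -c "
from h import *
wtiles(.021)"; python3 go.py S -96 -100 8.5 0
```

```text
0.8 [272. 164.] [143. 125. 108.] [670.  131.2] [ 46. 109.] 1.6
   stand -71.6 -99.4
t 20.13 pos [660.9 107.6 105. ] stand [-95.  -89.7] yaw 91.3 q [ 5. 15. 98. -1. 67.  4.] F [-0.4 -0.1 -0.8] w 0.0658 ff 0.0
S -96.0 -100.0 8.5 -> shift cm [0.05 1.03 9.65] turn 0.0 q6 would be 8
```

move_arm(steps="60 -0.3 1 3 0; 60 -0.3 1 6 0; 60 -0.3 1 8.5 0; 60 -0.3 1 9.6 0; 60 -0.3 1 9.6 0; 60 -0.3 1 9.6 0; 255 -0.3 1 9.6 0; 255 -0.3 1 9.6 0; 255 -0.3 1 9.6 0; 255 -0.3 1 9.6 0; 255 -0.3 1 9.6 0; 255 -0.3 1 5 0; 255 -0.3 1 0 0; 255 -0.3 1 0 0; 255 -0.3 1 0 0; 255 -0.3 1 0 0")

```text
t: 21.47
position: [0.6707, 0.1038, 0.1049]
orientation: [0.006, 0.699, 0.715, -0.005]
ft_force: [-0.2, -0.3, -1.7]
width: 0.043
finger_force: 61.8
```

```bash
python3 go.py S -60 60 120 178; python3 tl.py -100
```

```text
t 21.47 pos [670.7 103.8 104.9] stand [-99.  -99.5] yaw 91.2 q [ 5. 16. 96. -1. 67.  4.] F [-0.2 -0.3 -1.7] w 0.0430 ff 61.8
S -60.0 60.0 120.0 -> shift cm [  3.86 -15.96  -1.58] turn -178.1 q6 would be -164
side 385 [[-109.0, -127.0, 45.0], [-54.0, -98.0, 115.0], [22.0, -75.0, 153.0]]
lean from upright deg -46.3
scene 578 [[-107.0, -122.0, 103.0], [-56.0, -99.0, 113.0], [-15.0, -78.0, 116.0]]
lean from upright deg -42.9
```

move_arm(steps="255 0 -4 -1.5 0; 255 3.9 -16 -1.5 -178; 255 3.9 -16 -1.5 -178; 255 3.9 -16 -1.5 -178; 255 3.9 -16 -1.5 -178; 255 3.9 -16 -1.5 -178; 255 3.9 -16 -1.5 -178; 255 3.9 -16 -1.5 -178; 255 3.9 -16 -1.5 -178; 255 3.9 -16 -1.5 -178; 255 3.9 -16 -1.5 -178; 255 3.9 -16 -1.5 -178; 255 3.9 -16 -1.5 -178; 255 3.9 -16 -1.5 -178; 255 3.9 -16 -1.5 -178; 255 3.9 -16 -1.5 -178; 255 3.9 -16 -1.5 -178; 255 3.9 -16 -1.5 -178; 255 3.9 -16 -1.5 -178; 255 3.9 -16 -1.5 -178")

```text
t: 23.23
position: [0.5076, 0.1392, 0.1154]
orientation: [-0.006, -0.404, 0.915, -0.006]
ft_force: [0.5, -0.4, 0.1]
width: 0.0428
finger_force: 61.8
```

```bash
python3 go.py S -60 60 120 178
```

```text
t 23.23 pos [507.6 139.2 115.4] stand [-59.9  62.8] yaw -132.3 q [  10.   -2.  116.   -1.   67. -127.] F [ 0.5 -0.4  0.1] w 0.0428 ff 61.8
S -60.0 60.0 120.0 -> shift cm [-0.18 -0.21 -0.46] turn -41.6 q6 would be -164
```

move_arm(steps="255 -3.8 3.6 0 0; 255 -3.8 3.6 0 0; 255 -3.8 3.6 0 -7; 255 -3.8 3.6 0 -14; 255 -3.8 3.6 0 -21; 255 -3.8 3.6 0 -28; 255 -3.8 3.6 0 -34; 255 -3.8 3.6 0 -39; 255 -3.8 3.6 0 -39; 255 -3.8 3.6 0 -39; 255 -3.8 3.6 0 -39")

```text
t: 24.15
position: [0.5079, 0.1917, 0.1162]
orientation: [-0.007, -0.683, 0.73, -0.005]
ft_force: [-0.4, 0.6, -1.5]
width: 0.0431
finger_force: 61.8
```

```bash
python3 go.py S -8 60 81 177 S -8 60 66 177
python3 - <<'E'
from h import *
im=eyes.get_image("scene"); 
from go import *
P=cloud(im,np.ones((384,512),bool)); F=im["frame"][im["depth"]>0].astype(int)
X=(P[:,:2]-SO)@ax*1000; Y=(P[:,:2]-SO)@ay*1000; Z=P[:,2]*1000
m=(Z>90)&(Z<145)&(X<60)&(X>-150)&(abs(Y-60)<60)&(F[:,0]>85)&(F[:,0]-F[:,2]>15)&(F[:,0]-F[:,2]<55); print(np.percentile(np.c_[X,Y,Z][m],[2,50,98],axis=0).round())
m=(Z>76)&(Z<88)&(abs(X-14)<14)&(abs(Y)<150); print("railtop X",np.percentile(X[m],[5,50,95]))
E
```

```text
t 24.15 pos [507.9 191.7 116.2] stand [-7.5 61.3] yaw -93.8 q [  15.   -0.  114.   -1.   67. -160.] F [-0.4  0.6 -1.5] w 0.0431 ff 61.8
S -8.0 60.0 81.0 -> shift cm [-0.02 -0.14  3.52] turn -2.1 q6 would be -158
S -8.0 60.0 66.0 -> shift cm [-0.04 -0.15  5.02] turn -2.1 q6 would be -158
[[-89.  33. 118.]
 [ -7.  62. 128.]
 [ 19.  85. 132.]]
railtop X [ 9.33239831 13.7562583  16.96875803]
```

move_arm(steps="255 0 0 1.5 -3.5; 255 0 0 3 -3.5; 255 0 0 3.4 -3.5; 255 0 0 3.8 -3.5; 255 0 0 4.2 -3.5; 255 0 0 4.6 -3.5; 255 0 0 5 -3.5; 255 0 0 5.2 -3.5; 255 0 0 5.2 -3.5")

```text
t: 24.95
position: [0.5139, 0.1903, 0.0737]
orientation: [-0.003, -0.706, 0.708, -0.009]
ft_force: [-6.6, -10.9, 31.6]
width: 0.0431
finger_force: 79.7
```

```bash
python3 go.py S -8 60 66 178; python3 tl.py 60
```

```text
t 24.95 pos [513.9 190.3  73.7] stand [-8.9 55.4] yaw -90.2 q [  15.    3.  115.   -1.   62. -164.] F [ -6.6 -10.9  31.6] w 0.0431 ff 79.7
S -8.0 60.0 66.0 -> shift cm [-0.09  0.47  0.76] turn 0.5 q6 would be -159
side 280 [[-84.0, 32.0, 63.0], [-8.0, 67.0, 88.0], [19.0, 85.0, 131.0]]
lean from upright deg 52.9
scene 260 [[-85.0, 31.0, 62.0], [-4.0, 53.0, 90.0], [18.0, 77.0, 99.0]]
lean from upright deg 58.5
```

move_arm(steps="255 0 0 0.3 0; 255 0 0 0.6 0; 255 0 0 0.9 0; 255 0 0 1.1 0; 255 0 0 1.1 0; 255 0 0 1.1 0")

```text
t: 25.55
position: [0.5147, 0.1902, 0.0651]
orientation: [-0.003, -0.706, 0.708, -0.009]
ft_force: [-11.7, -13.5, 43.5]
width: 0.0428
finger_force: 94.9
```

```bash
python3 go.py S -8 60 66 178; python3 tl.py 60
```

```text
t 25.55 pos [514.7 190.2  65.1] stand [-9.1 54.6] yaw -90.2 q [  15.    4.  115.   -1.   61. -164.] F [-11.7 -13.5  43.5] w 0.0428 ff 94.9
S -8.0 60.0 66.0 -> shift cm [-0.09  0.55 -0.1 ] turn 0.5 q6 would be -159
side 228 [[-74.0, 31.0, 43.0], [-8.0, 67.0, 87.0], [17.0, 87.0, 139.0]]
lean from upright deg 37.8
scene 190 [[-78.0, 31.0, 40.0], [-1.0, 48.0, 90.0], [16.0, 75.0, 99.0]]
lean from upright deg 53.9
```

move_arm(steps="255 0 0 0.3 0; 255 0 0 0.6 0; 255 0 0 0.9 0; 255 0 0 1.1 0; 255 0 0 1.3 0; 255 0 0 1.3 0")

```text
t: 26.15
position: [0.5203, 0.1898, 0.0567]
orientation: [0.001, -0.706, 0.708, -0.014]
ft_force: [-5.8, -19.0, 52.3]
width: 0.0434
finger_force: 113.2
```

```bash
python3 go.py S -110 40 120 178 S -110 -95 120 0; python3 tl.py 60
```

```text
t 26.15 pos [520.3 189.8  56.7] stand [-9.6 48.9] yaw -90.2 q [  15.    5.  115.   -1.   59. -164.] F [ -5.8 -19.   52.3] w 0.0434 ff 113.2
S -110.0 40.0 120.0 -> shift cm [10.12 -1.29 -6.14] turn 0.5 q6 would be -170
S -110.0 -95.0 120.0 -> shift cm [  9.77 -14.78  -5.85] turn 178.5 q6 would be 7
side 162 [[-63.0, 29.0, 26.0], [-6.0, 65.0, 86.0], [14.0, 83.0, 129.0]]
lean from upright deg 32.8
scene 146 [[-69.0, 26.0, 21.0], [2.0, 44.0, 90.0], [13.0, 75.0, 100.0]]
lean from upright deg 40.8
```

move_arm(steps="255 0 0 -3 0; 255 0 0 -6 0; 255 9.8 -14.8 -6 178; 255 9.8 -14.8 -6 178; 255 9.8 -14.8 -6 178; 255 9.8 -14.8 -6 178; 255 9.8 -14.8 -6 178; 255 9.8 -14.8 -6 178; 255 9.8 -14.8 -6 178; 255 9.8 -14.8 -6 178; 255 9.8 -14.8 -6 178; 255 9.8 -14.8 -6 178; 255 9.8 -14.8 -6 178; 255 9.8 -14.8 -6 178; 255 9.8 -14.8 -6 178; 255 9.8 -14.8 -6 178; 255 9.8 -14.8 -6 178; 255 9.8 -14.8 -6 178; 255 9.8 -14.8 -6 178; 255 9.8 -14.8 -6 178")

```text
t: 27.92
position: [0.6561, 0.0931, 0.1024]
orientation: [0.002, 0.338, 0.941, -0.008]
ft_force: [-0.1, -0.4, -1.2]
width: 0.0432
finger_force: 105.6
```

```bash
python3 go.py S -110 -95 120 0
```

```text
t 27.92 pos [656.1  93.1 102.4] stand [-109.4  -84.6] yaw 140.5 q [  4.  15.  99.  -1.  67. -46.] F [-0.1 -0.4 -1.2] w 0.0432 ff 105.6
S -110.0 -95.0 120.0 -> shift cm [-0.84  0.61 -1.76] turn 49.2 q6 would be 7
```

move_arm(steps="255 -0.8 0.6 -1 49; 255 -0.8 0.6 -1 49; 255 -0.8 0.6 -1 49; 255 -0.8 0.6 -1 49; 255 -0.8 0.6 -1 49; 255 -0.8 0.6 -1 49; 255 -0.8 0.6 -1 49; 255 -0.8 0.6 -1 49; 255 -0.8 0.6 -1 49; 255 -0.8 0.6 -1 49")

```text
t: 28.75
position: [0.6662, 0.0929, 0.1125]
orientation: [0.005, 0.695, 0.719, -0.006]
ft_force: [0.2, -0.5, -0.5]
width: 0.0434
finger_force: 105.6
```

```bash
python3 go.py S -80 -95 60 0; python3 tl.py -95
```

```text
t 28.75 pos [666.2  92.9 112.5] stand [-109.8  -94.7] yaw 92.0 q [ 4. 15. 97. -1. 68.  2.] F [ 0.2 -0.5 -0.5] w 0.0434 ff 105.6
S -80.0 -95.0 60.0 -> shift cm [3.06 0.08 5.21] turn 0.7 q6 would be 9
side 424 [[-117.0, -125.0, 42.0], [-77.0, -96.0, 106.0], [23.0, -70.0, 146.0]]
lean from upright deg -48.9
scene 545 [[-113.0, -118.0, 79.0], [-78.0, -95.0, 108.0], [-47.0, -74.0, 141.0]]
lean from upright deg -48.3
```

move_arm(steps="255 1.5 0.1 2.5 0.7; 255 3 0.1 5.2 0.7; 255 3 0.1 5.4 0.7; 255 4 0.1 5.4 0.7; 255 4.5 0.1 5.4 0.7; 255 5 0.1 4.9 0.7; 255 5.5 0.1 4.4 0.7; 255 6.6 0.1 3.5 0.7; 255 7.8 0.1 2.8 0.7; 255 9.1 0.1 2.4 0.7; 255 9.1 0.1 2.4 0.7")

```text
t: 29.77
position: [0.666, 0.1827, 0.0915]
orientation: [0.008, 0.699, 0.715, -0.006]
ft_force: [-0.9, -5.7, 3.5]
width: 0.0435
finger_force: 106.3
```

```bash
python3 go.py S 5 -95 90 0; python3 tl.py -95
```

```text
t 29.77 pos [666.  182.7  91.5] stand [-20.  -96.5] yaw 91.3 q [11. 19. 95. -1. 66. 11.] F [-0.9 -5.7  3.5] w 0.0435 ff 106.3
S 5.0 -95.0 90.0 -> shift cm [ 2.5  -0.16  0.1 ] turn -0.0 q6 would be 16
side 186 [[-27.0, -128.0, 38.0], [-14.0, -105.0, 85.0], [27.0, -72.0, 138.0]]
lean from upright deg -23.7
scene 243 [[-23.0, -120.0, 53.0], [-12.0, -95.0, 80.0], [4.0, -76.0, 117.0]]
lean from upright deg -10.9
```

move_arm(steps="255 0.8 0 0 0; 255 1.6 0 0 0; 255 2.3 0 0.1 0; 255 2.8 0 0.2 0; 255 3.1 0 0.3 0; 255 3.1 0 0.3 0; 255 3.1 0 0.3 0")

```text
t: 30.45
position: [0.6665, 0.2128, 0.0879]
orientation: [0.008, 0.699, 0.715, -0.005]
ft_force: [1.2, -5.0, 2.2]
width: 0.0431
finger_force: 101.9
```

```bash
python3 go.py S 5 -95 90 0; python3 tl.py -95 t6.png
```

```text
t 30.45 pos [666.5 212.8  87.9] stand [ 10.1 -97.7] yaw 91.2 q [14. 20. 94. -1. 66. 13.] F [ 1.2 -5.   2.2] w 0.0431 ff 101.9
S 5.0 -95.0 90.0 -> shift cm [-0.52 -0.27 -0.2 ] turn -0.1 q6 would be 16
side 69 [[-3.0, -128.0, 23.0], [16.0, -120.0, 80.0], [36.0, -74.0, 155.0]]
lean from upright deg -8.5
scene 23 [[-9.0, -129.0, 16.0], [5.0, -107.0, 63.0], [23.0, -70.0, 133.0]]
lean from upright deg 7.7
```

View pics/t6.png

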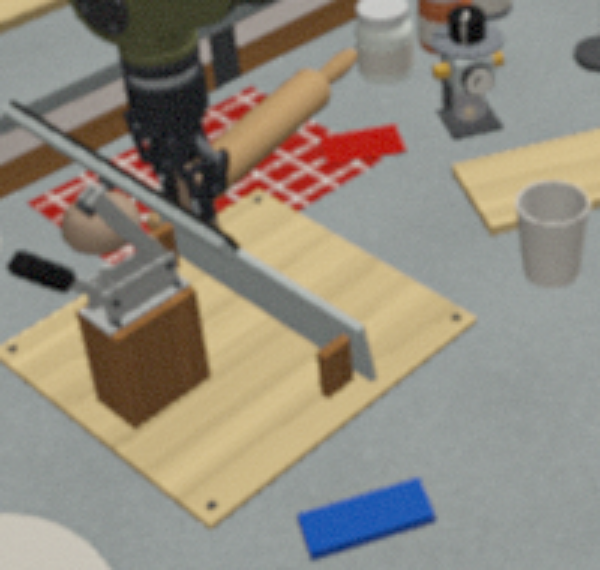

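The tile is now leaning back on the rail; I'll release it.

move_arm(steps="255 0 0 0.2 0; 255 0 0 0.2 0; 70 0 0 0.2 0; 70 0 0 0.2 0; 70 0 0 0.2 0; 70 0 0 0.2 0; 70 0 0 -2 0; 70 0 0 -5 0; 70 0 0 -8 0; 70 -4 0 -9 0; 70 -8 0 -9 0; 70 -8 0 -9 0; 70 -8 0 -9 0; 70 -8 0 -9 0")

```text
t: 31.72
position: [0.6652, 0.1361, 0.1747]
orientation: [0.004, 0.7, 0.714, -0.006]
ft_force: [0.6, 0.8, -1.0]
width: 0.0622
finger_force: 0.0
```

```bash
python3 tl.py -95; python3 go.py W 451 -264 110 151 W 451 -264 14 151
```

```text
side 194 [[-14.0, -126.0, 34.0], [-4.0, -96.0, 99.0], [30.0, -73.0, 121.0]]
lean from upright deg -20.3
scene 213 [[-9.0, -122.0, 50.0], [-0.0, -104.0, 103.0], [8.0, -77.0, 122.0]]
lean from upright deg -4.0
t 31.82 pos [665.  136.9 174.4] stand [-65.7 -94.6] yaw 91.3 q [ 7. 13. 93. -1. 74.  6.] F [-1.5  0.4 -0.4] w 0.0616 ff 0.0
W 451.0 -264.0 110.0 -> shift cm [-39.51 -22.27   7.12] turn -59.7 q6 would be -91
W 451.0 -264.0 14.0 -> shift cm [-39.36 -22.24  16.72] turn -59.7 q6 would be -91
```

```bash
python3 go.py W 475 -277 170 151
```

```text
t 31.82 pos [665.  136.9 174.4] stand [-65.7 -94.6] yaw 91.3 q [ 7. 13. 93. -1. 74.  6.] F [-1.5  0.4 -0.4] w 0.0616 ff 0.0
W 475.0 -277.0 170.0 -> shift cm [-40.95 -19.91   1.14] turn -59.7 q6 would be -91
```

move_arm(steps="65 -41 -19.9 0.4 -59.7; 65 -41 -19.9 0.4 -59.7; 65 -41 -19.9 0.4 -59.7; 65 -41 -19.9 0.4 -59.7; 65 -41 -19.9 0.4 -59.7; 65 -41 -19.9 0.4 -59.7; 65 -41 -19.9 0.4 -59.7; 65 -41 -19.9 0.4 -59.7; 65 -41 -19.9 0.4 -59.7; 65 -41 -19.9 0.4 -59.7; 65 -41 -19.9 0.4 -59.7; 65 -41 -19.9 5 -59.7; 65 -41 -19.9 5 -59.7; 65 -41 -19.9 5 -59.7; 65 -41 -19.9 5 -59.7; 65 -41 -19.9 5 -59.7")

```text
t: 33.15
position: [0.4766, -0.2783, 0.1335]
orientation: [0.002, 0.25, 0.968, -0.008]
ft_force: [-0.1, -0.9, -0.1]
width: 0.0637
finger_force: 0.0
```

```bash
python3 -c "
from h import *
wtiles(.027)"; python3 go.py W 475 -277.3 14 151
```

```text
0.89 [256. 156.] [135. 117. 101.] [ 448.7 -266.5] [ 46. 110.] 60.9
   stand -464.1 130.9
0.69 [158. 163.] [131. 114.  99.] [ 412.  -346.8] [ 48. 110.] 66.9
   stand -543.6 169.4
0.59 [ 84. 258.] [165.  96. 118.] [ 455.3 -484. ] [107.  49.] 41.1
   stand -681.8 129.2
0.57 [131. 354.] [156.  91. 112.] [ 587.2 -541.2] [ 35. 121.] 12.3
   stand -741.9 -1.4
t 33.25 pos [ 476.7 -278.5  133.9] stand [-476.8  103.2] yaw 151.0 q [-35.  -1. 113.  -1.  68. -96.] F [-0.4  0.3  0.1] w 0.0633 ff 0.0
W 475.0 -277.3 14.0 -> shift cm [ 0.32  0.21 11.98] turn 0.0 q6 would be -91
```

move_arm(steps="65 0.2 -0.1 4 0; 65 0.2 -0.1 8 0; 65 0.2 -0.1 10.5 0; 65 0.2 -0.1 11.9 0; 65 0.2 -0.1 11.9 0; 65 0.2 -0.1 11.9 0; 255 0.2 -0.1 11.9 0; 255 0.2 -0.1 11.9 0; 255 0.2 -0.1 11.9 0; 255 0.2 -0.1 11.9 0; 255 0.2 -0.1 11.9 0; 255 0.2 -0.1 8 0; 255 0.2 -0.1 4 0; 255 0.2 -0.1 1.8 0; 255 0.2 -0.1 1.8 0")

```text
t: 34.5
position: [0.4761, -0.2815, 0.1209]
orientation: [0.007, 0.251, 0.968, -0.01]
ft_force: [0.2, -0.6, -0.5]
width: 0.0434
finger_force: 62.2
```

```bash
python3 go.py S -8 60 116 177
```

```text
t 34.50 pos [ 476.1 -281.5  120.9] stand [-479.7  103.8] yaw 150.9 q [-36.  -0. 113.  -1.  66. -96.] F [ 0.2 -0.6 -0.5] w 0.0434 ff 62.2
S -8.0 60.0 116.0 -> shift cm [20.08 42.91 -0.57] turn -117.4 q6 would be -158
```

move_arm(steps="255 20 42.9 -3 -117; 255 20 42.9 -3 -117; 255 20 42.9 -3 -117; 255 20 42.9 -3 -117; 255 20 42.9 -3 -117; 255 20 42.9 -3 -117; 255 20 42.9 -3 -117; 255 20 42.9 -3 -117; 255 20 42.9 -3 -117; 255 20 42.9 -3 -117; 255 20 42.9 -3 -117; 255 20 42.9 -3 -117; 255 20 42.9 -3 -117; 255 20 42.9 -3 -117; 255 20 42.9 0 -117; 255 20 42.9 0 -117; 255 20 42.9 0 -117; 255 20 42.9 0 -117; 255 20 42.9 0 -117; 255 20 42.9 0 -117")

```text
t: 36.17
position: [0.5063, 0.1928, 0.106]
orientation: [-0.006, -0.694, 0.72, -0.005]
ft_force: [0.3, -0.9, -1.4]
width: 0.0434
finger_force: 62.2
```

```bash
python3 go.py S -8 60 81 178
python3 - <<'E'
from h import *
from go import *
im=eyes.get_image("scene"); 
P=cloud(im,np.ones((384,512),bool)); F=im["frame"][im["depth"]>0].astype(int)
X=(P[:,:2]-SO)@ax*1000; Y=(P[:,:2]-SO)@ay*1000; Z=P[:,2]*1000
b=(F[:,0]>85)&(F[:,0]-F[:,2]>15)&(F[:,0]-F[:,2]<55)
m=(Z>90)&(Z<145)&(X<60)&(X>-150)&(abs(Y-60)<60)&b; print(np.percentile(np.c_[X,Y,Z][m],[2,50,98],axis=0).round())
m=(Z>15)&(Z<112)&(abs(X)<40)&(abs(Y+98)<22)&b; print("tile standing",m.sum(),np.percentile(np.c_[X,Y,Z][m],[2,50,98],axis=0).round(), np.degrees(np.arctan(np.polyfit(Z[m],X[m],1)[0])))
E
```

```text
t 36.17 pos [506.3 192.8 106. ] stand [-6.3 62.8] yaw -92.2 q [  16.    0.  114.   -1.   66. -162.] F [ 0.3 -0.9 -1.4] w 0.0434 ff 62.2
S -8.0 60.0 81.0 -> shift cm [ 0.11 -0.3   2.5 ] turn -1.5 q6 would be -159
[[-88.  36. 111.]
 [ -8.  63. 119.]
 [ 20.  86. 123.]]
tile standing 68 [[ -12. -120.   33.]
 [  -2. -105.   85.]
 [   9.  -77.  110.]] 0.8396322277197402
```

move_arm(steps="255 0.2 0 1 -1.5; 255 0.2 0 2 -1.5; 255 0.2 0 2.6 -1.5; 255 0.2 0 3.1 -1.5; 255 0.2 0 3.6 -1.5; 255 0.2 0 4.1 -1.5; 255 0.2 0 4.6 -1.5; 255 0.2 0 5.1 -1.5; 255 0.2 0 5.5 -1.5; 255 0.2 0 5.9 -1.5; 255 0.2 0 5.9 -1.5; 255 0.2 0 5.9 -1.5")

```text
t: 37.22
position: [0.5138, 0.1889, 0.0565]
orientation: [-0.002, -0.703, 0.711, -0.011]
ft_force: [-3.1, -14.3, 33.1]
width: 0.0431
finger_force: 103.8
```

```bash
python3 go.py S -8 60 57 178; python3 tl.py 60
```

```text
t 37.22 pos [513.8 188.9  56.5] stand [-10.3  55.5] yaw -90.6 q [  15.    4.  116.   -1.   60. -164.] F [ -3.1 -14.3  33.1] w 0.0431 ff 103.8
S -8.0 60.0 57.0 -> shift cm [-0.21  0.46 -0.06] turn 0.1 q6 would be -159
side 169 [[-64.0, 32.0, 22.0], [-6.0, 72.0, 86.0], [13.0, 84.0, 133.0]]
lean from upright deg 34.1
scene 153 [[-68.0, 30.0, 20.0], [-0.0, 47.0, 89.0], [12.0, 78.0, 123.0]]
lean from upright deg 36.9
```

move_arm(steps="255 0 0 -3 0; 255 0 0 -6.5 0; 255 9.8 -5.9 -6.5 178; 255 9.8 -5.9 -6.5 178; 255 9.8 -5.9 -6.5 178; 255 9.8 -5.9 -6.5 178; 255 9.8 -5.9 -6.5 178; 255 9.8 -5.9 -6.5 178; 255 9.8 -5.9 -6.5 178; 255 9.8 -5.9 -6.5 178; 255 9.8 -5.9 -6.5 178; 255 9.8 -5.9 -6.5 178; 255 9.8 -5.9 -6.5 178; 255 9.8 -5.9 -6.5 178; 255 9.8 -5.9 -6.5 178; 255 9.8 -5.9 -6.5 178; 255 9.8 -5.9 -6.5 178; 255 9.8 -5.9 -6.5 178; 255 9.8 -5.9 -6.5 178; 255 9.8 -5.9 -6.5 178")

```text
t: 38.98
position: [0.5642, 0.0924, 0.1132]
orientation: [0.001, 0.341, 0.94, -0.008]
ft_force: [-0.1, -0.2, -1.9]
width: 0.0431
finger_force: 99.2
```

```bash
python3 go.py S -110 0 112 0
```

```text
t 38.98 pos [564.2  92.4 113.2] stand [-108.     7.3] yaw 140.1 q [  4.   3. 110.  -1.  66. -45.] F [-0.1 -0.2 -1.9] w 0.0431 ff 99.2
S -110.0 0.0 112.0 -> shift cm [-0.68  0.33  0.12] turn 48.8 q6 would be 8
```

move_arm(steps="255 -0.7 0.3 0.1 49; 255 -0.7 0.3 0.1 49; 255 -0.7 0.3 0.1 49; 255 -0.7 0.3 0.1 49; 255 -0.7 0.3 0.1 49; 255 -0.7 0.3 0.1 49; 255 -0.7 0.3 0.1 49; 255 -0.7 0.3 0.1 49; 255 -0.7 0.3 0.1 49; 255 -0.7 0.3 0.1 49")

```text
t: 39.82
position: [0.5716, 0.0902, 0.1126]
orientation: [0.005, 0.697, 0.717, -0.006]
ft_force: [-0.3, 0.2, -1.2]
width: 0.0433
finger_force: 99.2
```

```bash
python3 go.py S -80 0 58 0; python3 tl.py 0
```

```text
t 39.82 pos [571.6  90.2 112.6] stand [-1.103e+02 -1.000e-01] yaw 91.6 q [  4.   4. 110.  -1.  66.   3.] F [-0.3  0.2 -1.2] w 0.0433 ff 99.2
S -80.0 0.0 58.0 -> shift cm [3.11 0.02 5.41] turn 0.3 q6 would be 11
side 421 [[-118.0, -22.0, 77.0], [-81.0, 0.0, 107.0], [-24.0, 24.0, 146.0]]
lean from upright deg -45.2
scene 475 [[-113.0, -24.0, 76.0], [-79.0, -1.0, 106.0], [-49.0, 20.0, 141.0]]
lean from upright deg -45.7
```

move_arm(steps="255 1.5 0 2.5 0.3; 255 3 0 5.2 0.3; 255 3 0 5.4 0.3; 255 4 0 5.4 0.3; 255 4.5 0 5.4 0.3; 255 5 0 4.9 0.3; 255 5.5 0 4.4 0.3; 255 6.6 0 3.5 0.3; 255 7.8 0 2.8 0.3; 255 9.1 0 2.4 0.3; 255 9.9 0 2.3 0.3; 255 10.7 0 2.3 0.3; 255 11.4 0 2.4 0.3; 255 11.9 0 2.5 0.3; 255 12.1 0 2.6 0.3; 255 12.1 0 2.6 0.3; 255 12.1 0 2.6 0.3")

```text
t: 41.33
position: [0.5709, 0.209, 0.0885]
orientation: [0.008, 0.699, 0.715, -0.006]
ft_force: [1.4, -6.3, 2.5]
width: 0.0436
finger_force: 100.4
```

```bash
python3 go.py S 10 0 86 0; python3 tl.py 0
```

```text
t 41.33 pos [570.9 209.   88.5] stand [ 8.4 -2.1] yaw 91.3 q [ 16.   9. 107.  -1.  64.  15.] F [ 1.4 -6.3  2.5] w 0.0436 ff 100.4
S 10.0 0.0 86.0 -> shift cm [ 0.16 -0.21  0.25] turn -0.0 q6 would be 19
side 70 [[-5.0, -26.0, 67.0], [3.0, -11.0, 97.0], [9.0, 32.0, 140.0]]
lean from upright deg 2.4
scene 25 [[-9.0, -27.0, 15.0], [3.0, -13.0, 76.0], [25.0, 24.0, 146.0]]
lean from upright deg 9.1
```

Same as before, so I'll push a touch more and release.

move_arm(steps="255 0.2 0 0.2 0; 255 0.2 0 0.2 0; 70 0.2 0 0.2 0; 70 0.2 0 0.2 0; 70 0.2 0 0.2 0; 70 0.2 0 0.2 0; 70 0 0 -2 0; 70 0 0 -5 0; 70 0 0 -8 0; 65 -4 0 -9 0; 65 -8 0 -9 0; 65 -8 0 -9 0; 65 -8 0 -9 0; 65 -8 0 -9 0")

```text
t: 42.6
position: [0.5703, 0.1324, 0.1762]
orientation: [0.005, 0.7, 0.714, -0.006]
ft_force: [-0.4, 0.6, -0.3]
width: 0.0638
finger_force: 0.0
```

```bash
python3 tl.py 0;  python3 tl.py -98; python3 go.py W 438 -359 170 157
```

```text
side 139 [[-60.0, -32.0, 78.0], [10.0, 4.0, 109.0], [14.0, 23.0, 192.0]]
lean from upright deg -29.6
scene 105 [[-4.0, -27.0, 62.0], [8.0, -8.0, 118.0], [13.0, 19.0, 122.0]]
lean from upright deg 6.8
side 190 [[-11.0, -128.0, 36.0], [-2.0, -97.0, 98.0], [30.0, -73.0, 122.0]]
lean from upright deg -18.7
scene 212 [[-11.0, -122.0, 37.0], [-2.0, -105.0, 103.0], [8.0, -77.0, 122.0]]
lean from upright deg -4.9
t 42.80 pos [570.2 133.2 175.8] stand [-67.3   0.4] yaw 91.3 q [  8.   2. 106.  -1.  73.   7.] F [0.9 0.1 0.2] w 0.0634 ff 0.0
W 438.0 -359.0 170.0 -> shift cm [-48.9  -14.31   1.39] turn -65.7 q6 would be -106
```

move_arm(steps="65 -48.8 -14.2 0.4 -65.7; 65 -48.8 -14.2 0.4 -65.7; 65 -48.8 -14.2 0.4 -65.7; 65 -48.8 -14.2 0.4 -65.7; 65 -48.8 -14.2 0.4 -65.7; 65 -48.8 -14.2 0.4 -65.7; 65 -48.8 -14.2 0.4 -65.7; 65 -48.8 -14.2 0.4 -65.7; 65 -48.8 -14.2 0.4 -65.7; 65 -48.8 -14.2 0.4 -65.7; 65 -48.8 -14.2 0.4 -65.7; 65 -48.8 -14.2 0.4 -65.7; 65 -48.8 -14.2 5 -65.7; 65 -48.8 -14.2 5 -65.7; 65 -48.8 -14.2 5 -65.7; 65 -48.8 -14.2 5 -65.7; 65 -48.8 -14.2 5 -65.7")

```text
t: 44.22
position: [0.4394, -0.3586, 0.1348]
orientation: [0.001, 0.2, 0.98, -0.008]
ft_force: [0.1, 0.6, 0.3]
width: 0.0636
finger_force: 0.0
```

```bash
python3 -c "
from h import *
wtiles(.027)"; python3 go.py W 439.3 -357 14 156.9
python3 - <<'E'
from h import *
from go import *
for c in("scene","side"):
  im=eyes.get_image(c); 
  P=cloud(im,np.ones((384,512),bool)); F=im["frame"][im["depth"]>0].astype(int)
  X=(P[:,:2]-SO)@ax*1000; Y=(P[:,:2]-SO)@ay*1000; Z=P[:,2]*1000
  b=(F[:,0]>85)&(F[:,0]-F[:,2]>15)&(F[:,0]-F[:,2]<55)
  for y in(-98,0):
    for z0,z1 in((20,60),(60,90),(90,112),(116,126)):
      m=(Z>z0)&(Z<z1)&(abs(X)<30)&(abs(Y-y)<30)&b
      if m.sum()>5: print(c,y,z0,m.sum(),np.percentile(X[m],[5,50,95]).round(),np.percentile(Y[m],[5,95]).round())
E
```

```text
0.9 [130. 243.] [175. 101. 125.] [ 440.5 -500.9] [71. 47.] 40.1
   stand -698.3 144.3
0.87 [260. 152.] [136. 118. 102.] [ 411.4 -348.3] [ 45. 110.] 66.1
   stand -545.1 170.1
0.78 [143. 347.] [147.  84. 105.] [ 568.9 -577.5] [28. 52.] 18.4
   stand -777.8 17.8
t 44.32 pos [ 439.8 -358.6  135.7] stand [-556.1  141.8] yaw 157.0 q [ -44.    1.  111.   -1.   68. -111.] F [ 0.1 -0.1  0.1] w 0.0637 ff 0.0
W 439.3 -357.0 14.0 -> shift cm [ 0.2   0.32 12.17] turn 0.1 q6 would be -106
scene -98 20 8 [-12.  -9.  10.] [-121. -110.]
scene -98 60 38 [-9. -2.  1.] [-122.  -77.]
scene -98 90 24 [-11.  -2.  -1.] [-121.  -90.]
scene -98 116 72 [-12.  -6.  -1.] [-119.  -79.]
scene 0 60 11 [-4.  1. 10.] [-27.  28.]
scene 0 90 9 [ 0.  8. 12.] [-27.  18.]
scene 0 116 64 [ 3.  8. 13.] [-24.  16.]
side -98 20 13 [14. 18. 27.] [-128. -124.]
side -98 60 35 [-11.  -3.   5.] [-119.  -76.]
side -98 90 61 [-8. -2.  1.] [-115.  -75.]
side -98 116 41 [-12.  -6.  -1.] [-116.  -75.]
side 0 60 18 [-4.  4. 10.] [-10.  20.]
side 0 90 57 [ 5. 11. 13.] [-20.  21.]
side 0 116 42 [ 4.  9. 14.] [-21.  19.]
```

move_arm(steps="65 0.1 0 4 0; 65 0.1 0 8 0; 65 0.1 0 10.5 0; 65 0.1 0 12.1 0; 65 0.1 0 12.1 0; 65 0.1 0 12.1 0; 255 0.1 0 12.1 0; 255 0.1 0 12.1 0; 255 0.1 0 12.1 0; 255 0.1 0 12.1 0; 255 0.1 0 12.1 0; 255 0.1 0 8 0; 255 0.1 0 4 0; 255 0.1 0 0 0; 255 0.1 0 -1 0; 255 0.1 0 -1 0; 255 0.1 0 -1 0")

```text
t: 45.83
position: [0.4375, -0.3587, 0.1442]
orientation: [0.001, 0.2, 0.98, -0.008]
ft_force: [-0.5, 0.7, -1.5]
width: 0.043
finger_force: 61.8
```

```bash
python3 go.py S -8 100 116 177
```

```text
t 45.83 pos [ 437.5 -358.7  144.2] stand [-556.   144.2] yaw 156.9 q [ -44.    0.  110.   -1.   69. -111.] F [-0.5  0.7 -1.5] w 0.0430 ff 61.8
S -8.0 100.0 116.0 -> shift cm [18.64 51.77  1.92] turn -111.4 q6 would be -156
```

move_arm(steps="255 18.6 51.8 0 -111; 255 18.6 51.8 0 -111; 255 18.6 51.8 0 -111; 255 18.6 51.8 0 -111; 255 18.6 51.8 0 -111; 255 18.6 51.8 0 -111; 255 18.6 51.8 0 -111; 255 18.6 51.8 0 -111; 255 18.6 51.8 0 -111; 255 18.6 51.8 0 -111; 255 18.6 51.8 0 -111; 255 18.6 51.8 0 -111; 255 18.6 51.8 0 -111; 255 18.6 51.8 0 -111; 255 18.6 51.8 1.5 -111; 255 18.6 51.8 2.5 -111; 255 18.6 51.8 3 -111; 255 18.6 51.8 3 -111; 255 18.6 51.8 3 -111; 255 18.6 51.8 3 -111")

```text
t: 47.5
position: [0.4697, 0.1898, 0.1052]
orientation: [-0.006, -0.693, 0.721, -0.005]
ft_force: [-0.3, -0.1, -0.1]
width: 0.0434
finger_force: 61.8
```

```bash
python3 go.py S -8 100 81 178; python3 tl.py 100
```

```text
t 47.50 pos [469.7 189.8 105.2] stand [-8.5 99.5] yaw -92.2 q [  16.   -4.  119.   -1.   66. -161.] F [-0.3 -0.1 -0.1] w 0.0434 ff 61.8
S -8.0 100.0 81.0 -> shift cm [-0.08  0.05  2.42] turn -1.5 q6 would be -157
side 369 [[-89.0, 73.0, 38.0], [-8.0, 110.0, 117.0], [22.0, 134.0, 138.0]]
lean from upright deg -25.6
scene 326 [[-89.0, 75.0, 33.0], [-6.0, 102.0, 118.0], [28.0, 125.0, 123.0]]
lean from upright deg -38.2
```

move_arm(steps="255 0 0 1 -2; 255 0 0 2 -2; 255 0 0 2.5 -2; 255 0 0 3 -2; 255 0 0 3.5 -2; 255 0 0 4 -2; 255 0 0 4.5 -2; 255 0 0 5 -2; 255 0 0 5.4 -2; 255 0 0 5.8 -2; 255 0 0 5.8 -2; 255 0 0 5.8 -2")

```text
t: 48.6
position: [0.4775, 0.1889, 0.057]
orientation: [-0.001, -0.706, 0.708, -0.01]
ft_force: [-4.5, -13.0, 34.9]
width: 0.0434
finger_force: 105.9
```

```bash
python3 tl.py 100; python3 go.py S -110 97 112 0
```

```text
side 212 [[-65.0, 69.0, 22.0], [2.0, 110.0, 66.0], [33.0, 135.0, 118.0]]
lean from upright deg 26.5
scene 171 [[-72.0, 68.0, 18.0], [2.0, 88.0, 84.0], [32.0, 125.0, 97.0]]
lean from upright deg 33.6
t 48.70 pos [477.5 188.9  57. ] stand [-9.5 91.8] yaw -90.2 q [  16.   -0.  120.   -1.   60. -163.] F [ -3.  -12.6  35.9] w 0.0434 ff 105.9
S -110.0 97.0 112.0 -> shift cm [10.15  0.2  -5.34] turn 178.5 q6 would be 9
```

move_arm(steps="255 0 0 -3 0; 255 0 0 -6.4 0; 255 10.1 0.2 -6.4 178; 255 10.1 0.2 -6.4 178; 255 10.1 0.2 -6.4 178; 255 10.1 0.2 -6.4 178; 255 10.1 0.2 -6.4 178; 255 10.1 0.2 -6.4 178; 255 10.1 0.2 -6.4 178; 255 10.1 0.2 -6.4 178; 255 10.1 0.2 -6.4 178; 255 10.1 0.2 -6.4 178; 255 10.1 0.2 -6.4 178; 255 10.1 0.2 -6.4 178; 255 10.1 0.2 -6.4 178; 255 10.1 0.2 -6.4 178; 255 10.1 0.2 -6.4 178; 255 10.1 0.2 -6.4 178; 255 10.1 0.2 -6.4 178; 255 10.1 0.2 -6.4 178")

```text
t: 50.37
position: [0.4674, 0.0891, 0.1128]
orientation: [0.002, 0.338, 0.941, -0.008]
ft_force: [-1.1, 1.2, -1.4]
width: 0.0431
finger_force: 101.0
```

```bash
python3 go.py S -110 97 112 0
```

```text
t 50.37 pos [467.4  89.1 112.8] stand [-109.1  104.1] yaw 140.5 q [  5.  -9. 122.  -1.  67. -45.] F [-1.1  1.2 -1.4] w 0.0431 ff 101.0
S -110.0 97.0 112.0 -> shift cm [-0.59  0.4   0.08] turn 49.2 q6 would be 9
```

move_arm(steps="255 -0.6 0.4 0.1 49; 255 -0.6 0.4 0.1 49; 255 -0.6 0.4 0.1 49; 255 -0.6 0.4 0.1 49; 255 -0.6 0.4 0.1 49; 255 -0.6 0.4 0.1 49; 255 -0.6 0.4 0.1 49; 255 -0.6 0.4 0.1 49; 255 -0.6 0.4 0.1 49; 255 -0.6 0.4 0.1 49")

```text
t: 51.2
position: [0.4747, 0.0885, 0.112]
orientation: [0.005, 0.694, 0.72, -0.006]
ft_force: [0.7, -0.6, -1.1]
width: 0.0434
finger_force: 101.0
```

```bash
python3 go.py S -80 97 58 0; python3 tl.py 97
```

```text
t 51.20 pos [474.7  88.5 112. ] stand [-109.9   96.8] yaw 92.1 q [  5.  -8. 122.  -1.  67.   3.] F [ 0.7 -0.6 -1.1] w 0.0434 ff 101.0
S -80.0 97.0 58.0 -> shift cm [3.07 0.03 5.35] turn 0.8 q6 would be 13
side 475 [[-115.0, 76.0, 75.0], [-77.0, 98.0, 106.0], [10.0, 121.0, 143.0]]
lean from upright deg -51.1
scene 465 [[-110.0, 74.0, 28.0], [-73.0, 98.0, 103.0], [30.0, 124.0, 138.0]]
lean from upright deg -51.7
```

move_arm(steps="255 1.5 0 2.5 0.8; 255 3 0 5.2 0.8; 255 3 0 5.4 0.8; 255 4 0 5.4 0.8; 255 4.5 0 5.3 0.8; 255 5 0 4.8 0.8; 255 5.5 0 4.3 0.8; 255 6.6 0 3.4 0.8; 255 7.8 0 2.7 0.8; 255 9.1 0 2.3 0.8; 255 9.9 0 2.2 0.8; 255 10.7 0 2.2 0.8; 255 11.4 0 2.3 0.8; 255 11.9 0 2.4 0.8; 255 12.2 0 2.5 0.8; 255 12.2 0 2.5 0.8; 255 12.2 0 2.5 0.8")

```text
t: 52.72
position: [0.4731, 0.2091, 0.0887]
orientation: [0.008, 0.699, 0.715, -0.005]
ft_force: [0.5, -6.1, 2.4]
width: 0.043
finger_force: 101.6
```

```bash
python3 go.py S 10 97 86 0; python3 tl.py 97
```

```text
t 52.72 pos [473.1 209.1  88.7] stand [10.8 95.7] yaw 91.3 q [ 18.  -2. 118.  -1.  64.  18.] F [ 0.5 -6.1  2.4] w 0.0430 ff 101.6
S 10.0 97.0 86.0 -> shift cm [-0.07 -0.13  0.27] turn -0.0 q6 would be 23
side 103 [[-2.0, 68.0, 39.0], [7.0, 87.0, 104.0], [31.0, 131.0, 156.0]]
lean from upright deg 1.7
scene 50 [[-8.0, 69.0, 15.0], [17.0, 123.0, 50.0], [37.0, 129.0, 85.0]]
lean from upright deg -15.1
```

move_arm(steps="255 0 0 0.2 0; 255 0 0 0.2 0; 70 0 0 0.2 0; 70 0 0 0.2 0; 70 0 0 0.2 0; 70 0 0 0.2 0; 70 0 0 -2 0; 70 0 0 -5 0; 70 0 0 -8 0; 70 -4 0 -9 0; 255 -7 0 -9 0; 255 -7 19.4 -9 0; 255 -7 19.4 -9 0; 255 -7 19.4 -9 0; 255 -7 19.4 -9 0; 255 -7 19.4 -9 0; 255 -7 19.4 -9 0; 255 -7 19.4 -9 0; 255 -7 19.4 -9 0")

```text
t: 54.4
position: [0.6655, 0.1457, 0.1754]
orientation: [0.004, 0.7, 0.714, -0.007]
ft_force: [-0.1, -0.9, -0.4]
width: -0.0002
finger_force: 0.0
```

```bash
cat > chk.py <<'E'
from h import *
from go import *
for c in("scene","side"):
  im=eyes.get_image(c); 
  P=cloud(im,np.ones((384,512),bool)); F=im["frame"][im["depth"]>0].astype(int)
  X=(P[:,:2]-SO)@ax*1000; Y=(P[:,:2]-SO)@ay*1000; Z=P[:,2]*1000
  b=(F[:,0]>85)&(F[:,0]-F[:,2]>15)&(F[:,0]-F[:,2]<55)
  for y in(-98,0,96):
    for z0,z1 in((60,90),(116,126)):
      m=(Z>z0)&(Z<z1)&(abs(X)<30)&(abs(Y-y)<30)&b
      if m.sum()>5: print(c,y,z0,m.sum(),np.percentile(X[m],[5,50,95]).round(),np.percentile(Y[m],[5,95]).round())
E
python3 chk.py; python3 go.py S -40 -98 103 0 S -9 -98 103 0
```

```text
scene -98 60 67 [-10.  -1.  -0.] [-121.  -79.]
scene -98 116 73 [-12.  -6.  -2.] [-118.  -79.]
scene 0 60 10 [-5. -0.  8.] [-27.  -8.]
scene 0 116 64 [ 3.  8. 14.] [-25.  16.]
scene 96 60 16 [-3.  1. 25.] [ 71. 125.]
scene 96 116 55 [ 3.  8. 14.] [ 75. 116.]
side -98 60 37 [-11.  -3.   0.] [-118.  -76.]
side -98 116 38 [-12.  -5.  -0.] [-115.  -78.]
side 0 60 16 [-2.  5.  9.] [-15.  21.]
side 0 116 40 [ 4. 10. 15.] [-21.  15.]
side 96 60 22 [-1.  7. 11.] [ 76. 120.]
side 96 116 44 [ 3.  9. 14.] [ 78. 117.]
t 54.50 pos [665.1 145.7 176. ] stand [-56.9 -94.8] yaw 91.2 q [ 8. 13. 93. -1. 74.  7.] F [-0.6  0.3  0. ] w -0.0001 ff 0.0
S -40.0 -98.0 103.0 -> shift cm [1.81 0.34 7.27] turn -0.1 q6 would be 12
S -9.0 -98.0 103.0 -> shift cm [4.91 0.33 7.22] turn -0.1 q6 would be 15
```

move_arm(steps="255 0 0.3 4 0; 255 0.6 0.3 7.2 0; 255 1.5 0.3 7.2 0; 255 2.5 0.3 7.2 0; 255 3.3 0.3 7.2 0; 255 3.8 0.3 7.2 0; 255 4.2 0.3 7.2 0; 255 4.6 0.3 7.2 0; 255 4.9 0.3 7.2 0; 255 4.9 0.3 7.2 0; 255 2.5 0.3 7.2 0; 255 0 0.3 4 0; 255 0 0.3 -1 0; 255 0 0.3 -4 0; 255 0 0.3 -4 0; 255 0 0.3 -4 0")

```text
t: 55.83
position: [0.6713, 0.1461, 0.2209]
orientation: [0.007, 0.7, 0.714, -0.003]
ft_force: [0.3, -0.6, -0.6]
width: -0.0002
finger_force: 0.0
```

```bash
python3 chk.py
python3 - <<'E'
from h import *
im=eyes.get_image("side"); a=im["frame"][120:350,50:300]
save("t7.png",cv2.resize(a,None,fx=3,fy=2.6))
E
python3 go.py S -57 0 360 0 S 270 0 360 0
```

```text
scene -98 60 10 [-5.  1. 12.] [-124. -120.]
scene -98 116 68 [ 6. 11. 17.] [-120.  -79.]
scene 0 60 11 [-4.  2.  8.] [-28.  -0.]
scene 0 116 64 [ 4.  9. 14.] [-23.  17.]
scene 96 60 9 [ 9. 17. 29.] [ 93. 125.]
side -98 116 26 [ 7. 12. 17.] [-111.  -72.]
side 0 60 19 [-2.  6. 10.] [-14.  20.]
side 0 116 37 [ 4.  9. 15.] [-22.  17.]
side 96 60 12 [ 9. 11. 17.] [ 72. 124.]
t 55.98 pos [668.3 146.  214.1] stand [-56.8 -98. ] yaw 91.2 q [ 8. 12. 91. -1. 78.  7.] F [ 0.6 -0.7  0.4] w -0.0001 ff 0.0
S -57.0 0.0 360.0 -> shift cm [ -0.28  -9.87 -14.54] turn -0.1 q6 would be 13
S 270.0 0.0 360.0 -> shift cm [ 32.41  -9.95 -15.07] turn -0.1 q6 would be 39
```

View pics/t7.png

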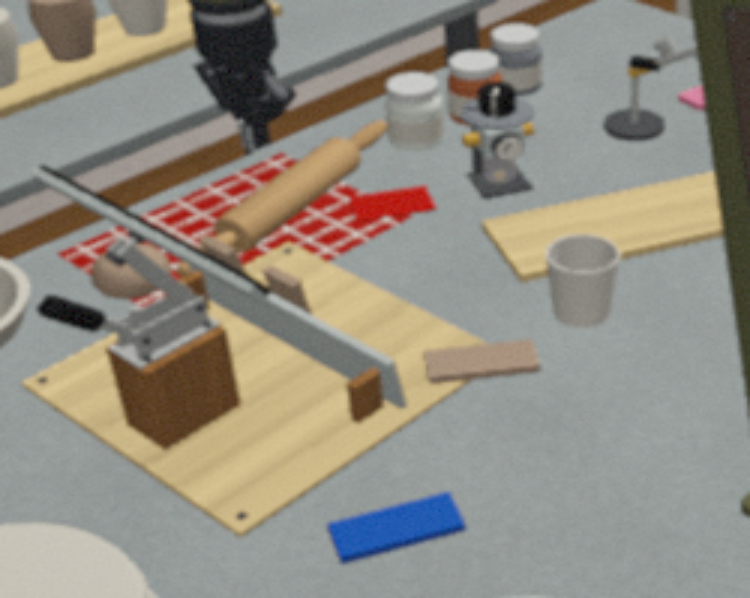

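The third tile was knocked over (the announced disturbance). It now lies at (480,360), partly off the base edge, while the other two lean well. I'll locate it.

Run:
```python
from h import *
from go import *
for c in("scene","side"):
  im=eyes.get_image(c); 
  P=cloud(im,np.ones((384,512),bool)); F=im["frame"][im["depth"]>0].astype(int)
  X=(P[:,:2]-SO)@ax*1000; Y=(P[:,:2]-SO)@ay*1000; Z=P[:,2]*1000
  b=(F[:,0]>85)&(F[:,0]-F[:,2]>15)&(F[:,0]-F[:,2]<60)&(Z>11)&(Z<45)&(X>-150)&(X<-3)&(Y>30)&(Y<260)&~((Z<14)&(Y<160))
  Q=np.c_[X,Y,Z][b]; print(c,len(Q)); r=cv2.minAreaRect(Q[:,:2].astype(np.float32)); print(r)
  for y0 in range(90,240,20):
    k=(Q[:,1]>y0)&(Q[:,1]<y0+20)
    if k.sum()>3: print(y0,k.sum(),Q[k].mean(0).round())
```

```text
scene 414
((-92.83876037597656, 158.2685089111328), (45.19923400878906, 112.07493591308594), 49.9984130859375)
110 59 [-66. 122.  20.]
130 114 [-73. 140.  21.]
150 112 [-94. 160.  21.]
170 93 [-114.  179.   22.]
190 34 [-119.  197.   21.]
side 462
((-82.40213012695312, 149.90370178222656), (75.59717559814453, 139.67481994628906), 58.924835205078125)
110 36 [-69. 123.  21.]
130 107 [-70. 141.  21.]
150 135 [-86. 160.  20.]
170 117 [-107.  180.   21.]
190 63 [-115.  199.   20.]
```

```bash
python3 go.py S -69.5 141 110 140
```

```text
t 56.08 pos [668.1 146.  213.3] stand [-56.7 -97.8] yaw 91.2 q [ 8. 12. 91. -1. 78.  7.] F [-0.2 -0.7  0.1] w -0.0004 ff 0.0
S -69.5 141.0 110.0 -> shift cm [ -1.16 -23.82  10.5 ] turn -140.1 q6 would be -125
```

move_arm(steps="65 -3 -8 0 -140; 65 -3 -16 0 -140; 65 -1.2 -23.8 0 -140; 65 -1.2 -23.8 0 -140; 65 -1.2 -23.8 0 -140; 65 -1.2 -23.8 5 -140; 65 -1.2 -23.8 10 -140; 65 -1.2 -23.8 10 -140; 65 -1.2 -23.8 10 -140; 65 -1.2 -23.8 10 -140; 65 -1.2 -23.8 10 -140; 65 -1.2 -23.8 10 -140; 65 -1.2 -23.8 10 -140; 65 -1.2 -23.8 10 -140; 65 -1.2 -23.8 10 -140; 65 -1.2 -23.8 10 -140; 65 -1.2 -23.8 10 -140; 65 -1.2 -23.8 10 -140; 65 -1.2 -23.8 10 -140; 65 -1.2 -23.8 10 -140")

```text
t: 57.75
position: [0.4303, 0.1276, 0.1152]
orientation: [-0.005, -0.434, 0.901, -0.006]
ft_force: [0.0, 0.2, -0.4]
width: 0.0635
finger_force: 0.0
```

move_arm(steps="65 0 0 0 -1; 65 0 0 0 -1; 65 0 0 0 -1; 65 0 0 0 -1")

```text
t: 58.08
position: [0.431, 0.1277, 0.1162]
orientation: [-0.005, -0.439, 0.898, -0.007]
ft_force: [-0.2, -0.5, 0.1]
width: 0.0639
finger_force: 0.0
```

```bash
python3 -c "
from h import *
wtiles(.021)"; python3 go.py S -69.5 141 8.5 140; python3 chk.py
```

```text
0.97 [261. 156.] [135. 118. 102.] [409.8 102.3] [110.  45.] 51.3
   stand -94.5 161.4
0.87 [137. 351.] [102.  89.  76.] [676.5 191.1] [86. 22.] 3.1
   stand -11.8 -107.2
0.51 [200. 318.] [87. 76. 65.] [556.2 191.5] [27. 18.] 16.7
   stand -8.7 13.0
t 58.18 pos [431.2 127.7 116.4] stand [-69.6 139.4] yaw -127.9 q [  10.  -13.  125.   -1.   68. -132.] F [ 0.2 -0.  -0.3] w 0.0637 ff 0.0
S -69.5 141.0 8.5 -> shift cm [-0.06  0.22 10.79] turn 0.8 q6 would be -125
scene -98 60 7 [-6. -2.  7.] [-121.  -83.]
scene -98 116 66 [ 6. 11. 16.] [-118.  -78.]
scene 0 60 7 [-4. -1.  5.] [-27. -25.]
scene 0 116 64 [ 3.  8. 14.] [-23.  15.]
scene 96 60 6 [ 9. 19. 26.] [ 91. 125.]
side -98 116 27 [ 7. 11. 18.] [-115.  -74.]
side 0 60 18 [-2.  7.  9.] [-14.  21.]
side 0 116 40 [ 5. 10. 15.] [-22.  19.]
side 96 60 12 [ 8. 11. 16.] [ 71. 122.]
```

move_arm(steps="65 0.1 0.2 4 0.8; 65 0.1 0.2 8 0.8; 65 0.1 0.2 10 0.8; 65 0.1 0.2 10.8 0.8; 65 0.1 0.2 10.8 0.8; 65 0.1 0.2 10.8 0.8; 255 0.1 0.2 10.8 0.8; 255 0.1 0.2 10.8 0.8; 255 0.1 0.2 10.8 0.8; 255 0.1 0.2 10.8 0.8; 255 0.1 0.2 10.8 0.8; 255 0.1 0.2 7 0.8; 255 0.1 0.2 3 0.8; 255 0.1 0.2 0 0.8; 255 0.1 0.2 0 0.8; 255 0.1 0.2 0 0.8")

```text
t: 59.62
position: [0.431, 0.1285, 0.1196]
orientation: [-0.001, -0.433, 0.901, -0.008]
ft_force: [-0.1, -0.3, -1.5]
width: 0.0432
finger_force: 61.8
```

```bash
python3 go.py S -9 100 112 177
```

```text
t 59.62 pos [431.  128.5 119.6] stand [-68.8 139.6] yaw -128.6 q [  10.  -14.  126.   -1.   68. -131.] F [-0.1 -0.3 -1.5] w 0.0432 ff 61.8
S -9.0 100.0 112.0 -> shift cm [-7.13  0.81  0.69] turn -36.9 q6 would be -156
```

move_arm(steps="255 -4 0.4 0 0; 255 -7.1 0.8 0 0; 255 -7.1 0.8 0 -7; 255 -7.1 0.8 0 -14; 255 -7.1 0.8 0 -21; 255 -7.1 0.8 0 -28; 255 -7.1 0.8 0.7 -36; 255 -7.1 0.8 0.7 -36; 255 -7.1 0.8 0.7 -36; 255 -7.1 0.8 0.7 -36")

```text
t: 60.45
position: [0.4664, 0.1882, 0.1075]
orientation: [-0.007, -0.69, 0.724, -0.005]
ft_force: [-0.0, 0.6, -0.7]
width: 0.0432
finger_force: 61.8
```

```bash
python3 go.py S -9 100 81 178; python3 tl.py 100
```

```text
t 60.45 pos [466.4 188.2 107.5] stand [ -9.9 102.8] yaw -92.8 q [  16.   -5.  119.   -1.   66. -161.] F [-0.   0.6 -0.7] w 0.0432 ff 61.8
S -9.0 100.0 81.0 -> shift cm [-0.16 -0.28  2.65] turn -2.1 q6 would be -157
side 383 [[-93.0, 76.0, 29.0], [-13.0, 116.0, 117.0], [29.0, 134.0, 132.0]]
lean from upright deg -27.9
scene 328 [[-93.0, 77.0, 26.0], [-9.0, 106.0, 118.0], [27.0, 126.0, 122.0]]
lean from upright deg -33.6
```

move_arm(steps="255 -0.1 0 1 -2; 255 -0.1 0 2 -2; 255 -0.1 0 2.7 -2; 255 -0.1 0 3.2 -2; 255 -0.1 0 3.7 -2; 255 -0.1 0 4.2 -2; 255 -0.1 0 4.7 -2; 255 -0.1 0 5.2 -2; 255 -0.1 0 5.6 -2; 255 -0.1 0 6 -2; 255 -0.1 0 6 -2; 255 -0.1 0 6 -2")

```text
t: 61.55
position: [0.4755, 0.1877, 0.0584]
orientation: [-0.001, -0.703, 0.711, -0.011]
ft_force: [-3.5, -16.2, 38.2]
width: 0.0434
finger_force: 107.0
```

```bash
python3 tl.py 100; python3 go.py S -110 97 112 0
```

```text
side 209 [[-68.0, 70.0, 17.0], [-0.0, 113.0, 73.0], [32.0, 134.0, 125.0]]
lean from upright deg 29.5
scene 168 [[-71.0, 69.0, 17.0], [-0.0, 90.0, 80.0], [32.0, 124.0, 96.0]]
lean from upright deg 34.4
t 61.65 pos [475.6 187.6  58.4] stand [-10.7  93.7] yaw -90.7 q [  16.   -1.  120.   -1.   60. -162.] F [ -2.4 -16.8  37.9] w 0.0432 ff 107.0
S -110.0 97.0 112.0 -> shift cm [10.02 -0.09 -5.19] turn 178.0 q6 would be 9
```

move_arm(steps="255 0 0 -3 0; 255 0 0 -6.4 0; 255 10 0 -6.4 178; 255 10 0 -6.4 178; 255 10 0 -6.4 178; 255 10 0 -6.4 178; 255 10 0 -6.4 178; 255 10 0 -6.4 178; 255 10 0 -6.4 178; 255 10 0 -6.4 178; 255 10 0 -6.4 178; 255 10 0 -6.4 178; 255 10 0 -6.4 178; 255 10 0 -6.4 178; 255 10 0 -6.4 178; 255 10 0 -6.4 178; 255 10 0 -6.4 178; 255 10 0 -6.4 178; 255 10 0 -6.4 178; 255 10 0 -6.4 178")

```text
t: 63.32
position: [0.4657, 0.0894, 0.1135]
orientation: [0.001, 0.342, 0.94, -0.008]
ft_force: [0.0, 0.2, -1.0]
width: 0.0428
finger_force: 101.5
```

```bash
python3 go.py S -110 97 112 0
```

```text
t 63.32 pos [465.7  89.4 113.5] stand [-108.7  105.8] yaw 140.0 q [  5.  -9. 123.  -1.  67. -45.] F [ 0.   0.2 -1. ] w 0.0428 ff 101.5
S -110.0 97.0 112.0 -> shift cm [-0.74  0.48  0.15] turn 48.7 q6 would be 9
```

move_arm(steps="255 -0.7 0.5 0.1 49; 255 -0.7 0.5 0.1 49; 255 -0.7 0.5 0.1 49; 255 -0.7 0.5 0.1 49; 255 -0.7 0.5 0.1 49; 255 -0.7 0.5 0.1 49; 255 -0.7 0.5 0.1 49; 255 -0.7 0.5 0.1 49; 255 -0.7 0.5 0.1 49; 255 -0.7 0.5 0.1 49")

```text
t: 64.15
position: [0.4745, 0.0889, 0.1128]
orientation: [0.005, 0.697, 0.717, -0.006]
ft_force: [0.1, -0.1, -0.9]
width: 0.0437
finger_force: 101.5
```

```bash
python3 go.py S -80 97 58 0
```

```text
t 64.15 pos [474.5  88.9 112.8] stand [-109.4   97. ] yaw 91.6 q [  5.  -8. 122.  -1.  67.   4.] F [ 0.1 -0.1 -0.9] w 0.0437 ff 101.5
S -80.0 97.0 58.0 -> shift cm [3.03 0.03 5.43] turn 0.3 q6 would be 13
```

move_arm(steps="255 1.5 0 2.5 0.3; 255 3 0 5.2 0.3; 255 3 0 5.4 0.3; 255 4 0 5.4 0.3; 255 4.5 0 5.3 0.3; 255 5 0 4.8 0.3; 255 5.5 0 4.3 0.3; 255 6.6 0 3.4 0.3; 255 7.8 0 2.7 0.3; 255 9.1 0 2.3 0.3; 255 9.9 0 2.2 0.3; 255 10.7 0 2.2 0.3; 255 11.4 0 2.3 0.3; 255 11.9 0 2.4 0.3; 255 12.2 0 2.5 0.3; 255 12.2 0 2.5 0.3; 255 12.2 0 2.5 0.3")

```text
t: 65.57
position: [0.4725, 0.209, 0.0879]
orientation: [0.007, 0.699, 0.715, -0.007]
ft_force: [0.7, -5.1, 3.1]
width: 0.0429
finger_force: 90.7
```

```bash
python3 go.py S 10 97 86 0; python3 tl.py 97
```

```text
t 65.57 pos [472.5 209.   87.9] stand [10.7 96.3] yaw 91.3 q [ 18.  -2. 118.  -1.  64.  18.] F [ 0.7 -5.1  3.1] w 0.0429 ff 90.7
S 10.0 97.0 86.0 -> shift cm [-0.07 -0.07  0.19] turn -0.0 q6 would be 23
side 85 [[-6.0, 67.0, 38.0], [4.0, 87.0, 91.0], [26.0, 130.0, 136.0]]
lean from upright deg 0.2
scene 44 [[-10.0, 71.0, 15.0], [15.0, 122.0, 60.0], [36.0, 129.0, 86.0]]
lean from upright deg -13.8
```

move_arm(steps="255 0 0 0.2 0; 255 0 0 0.2 0; 70 0 0 0.2 0; 70 0 0 0.2 0; 70 0 0 0.2 0; 70 0 0 0.2 0; 70 0 0 -2 0; 70 0 0 -5 0; 70 0 0 -8 0; 70 -1 0 -12 0; 255 -1 0 -16 0; 255 -1 0 -20 0; 255 -1 0 -24 0; 255 -1 0 -28 0; 255 -1 0 -28 0; 255 -1 0 -28 0")

```text
t: 67.0
position: [0.4732, 0.2055, 0.3704]
orientation: [0.007, 0.7, 0.714, -0.003]
ft_force: [0.1, 1.1, -1.6]
width: -0.0001
finger_force: 0.0
```

```bash
python3 chk.py; python3 go.py S 290 0 360 0
```

```text
scene -98 116 68 [ 6. 11. 16.] [-118.  -78.]
scene 0 60 7 [-4. -1.  7.] [-26.  10.]
scene 0 116 64 [ 2.  8. 13.] [-24.  16.]
scene 96 60 40 [-9.  2. 24.] [ 73. 125.]
scene 96 116 56 [-6. -2.  4.] [ 75. 115.]
side -98 116 27 [ 7. 12. 16.] [-112.  -75.]
side 0 60 17 [-2.  5. 10.] [-11.  21.]
side 0 116 41 [ 4. 10. 15.] [-20.  19.]
side 96 60 63 [-8. -1.  3.] [ 78. 120.]
side 96 116 45 [-9. -2.  2.] [ 81. 117.]
t 67.10 pos [471.9 205.  365.4] stand [ 6.7 97. ] yaw 91.2 q [ 18. -13. 101.  -1.  92.  17.] F [ 0.6  0.9 -1.3] w 0.0001 ff 0.0
S 290.0 0.0 360.0 -> shift cm [28.36  9.64  0.05] turn -0.1 q6 would be 40
```

move_arm(steps="255 -5.2 0 4 0; 255 -5.2 0 10 0; 255 -5.2 0 16 0; 255 -5.2 0 20 0; 255 -5.2 0 24 0; 255 -5.2 0 26 0; 255 -5 0 26 0; 255 -4 0 26 0; 255 -3.3 0 26 0; 255 -2.7 0 26 0; 255 -2.2 0 26 0; 255 -1.8 0 26 0; 255 -1.5 0 26 0; 255 -1.5 0 26 0; 255 -4 0 26 0; 255 -5 0 22 0; 255 -5 0 18 0; 255 -5 0 14 0; 255 -5 0 14 0")

```text
t: 68.68
position: [0.4776, 0.1534, 0.2378]
orientation: [0.01, 0.7, 0.714, 0.001]
ft_force: [0.6, 0.6, 1.3]
width: -0.0
finger_force: 0.0
```

```bash
python3 chk.py; python3 go.py S -40 0 365 0 S 290 0 360 0 S 290 0 205 0
```

```text
scene -98 60 6 [-5. -1.  5.] [-122. -120.]
scene -98 116 62 [ 6. 10. 15.] [-119.  -81.]
scene 0 60 8 [-4. -1.  9.] [-27.   7.]
scene 0 116 66 [ 3.  8. 14.] [-24.  15.]
scene 96 60 16 [-4.  4. 28.] [ 71. 125.]
scene 96 116 58 [ 3.  9. 13.] [ 74. 116.]
side -98 116 26 [ 7. 12. 16.] [-112.  -74.]
side 0 60 16 [-3.  4. 10.] [-18.  21.]
side 0 116 41 [ 5.  9. 15.] [-21.  20.]
side 96 60 18 [-1.  7.  9.] [ 79. 119.]
side 96 116 44 [ 4. 10. 15.] [ 79. 116.]
t 68.78 pos [474.5 152.9 230.5] stand [-45.5  95.5] yaw 91.1 q [ 12. -13. 114.  -1.  79.  11.] F [-0.6 -0.3 -0.3] w -0.0001 ff 0.0
S -40.0 0.0 365.0 -> shift cm [  0.37   9.61 -13.41] turn -0.2 q6 would be 14
S 290.0 0.0 360.0 -> shift cm [ 33.38   9.51 -13.4 ] turn -0.2 q6 would be 40
S 290.0 0.0 205.0 -> shift cm [33.61  9.45  2.1 ] turn -0.2 q6 would be 40
```

move_arm(steps="255 0 2 -4 0; 255 0 4 -8 0; 255 0 6 -12 0; 255 0.4 9.5 -14 0; 255 4 9.5 -14 0; 255 33.4 9.5 -14 0; 255 33.4 9.5 -14 0; 255 33.4 9.5 -14 0; 255 33.4 9.5 -14 0; 255 33.4 9.5 -14 0; 255 33.4 9.5 -14 0; 255 33.4 9.5 -14 0; 255 33.4 9.5 -14 0; 255 33.4 9.5 -10 0; 255 33.5 9.5 -6 0; 255 33.5 9.5 -2 0; 255 33.6 9.5 1.8 0; 255 33.6 9.5 1.8 0; 255 33.6 9.5 1.8 0; 255 33.6 9.5 1.8 0")

```text
t: 70.45
position: [0.5618, 0.4905, 0.2053]
orientation: [0.005, 0.7, 0.714, -0.005]
ft_force: [1.0, -0.2, 1.3]
width: -0.0001
finger_force: 0.0
```

```bash
python3 go.py S 260 0 205 0 S 160 0 205 0; python3 chk.py | grep 116
```

```text
t 70.45 pos [561.8 490.5 205.3] stand [290.1   0.6] yaw 91.2 q [37. 20. 82. -1. 79. 36.] F [ 1.  -0.2  1.3] w -0.0001 ff 0.0
S 260.0 0.0 205.0 -> shift cm [-3.01  0.07  0.07] turn -0.1 q6 would be 38
S 160.0 0.0 205.0 -> shift cm [-13.01   0.1    0.22] turn -0.1 q6 would be 31
scene -98 116 66 [ 6. 11. 17.] [-118.  -79.]
scene 0 116 66 [ 3.  8. 14.] [-24.  14.]
scene 96 116 56 [ 3.  9. 14.] [ 75. 116.]
side -98 116 31 [ 7. 11. 17.] [-114.  -77.]
side 0 116 41 [ 6. 10. 14.] [-20.  19.]
side 96 116 40 [ 5. 10. 14.] [ 82. 117.]
```

move_arm(steps="255 -2 0.1 0 0; 255 -3 0.1 0 0; 255 -4 0.1 0 0; 255 -5 0.1 0 0; 255 -6 0.1 0 0; 255 -7 0.1 0 0; 255 -8 0.1 0 0; 255 -9 0.1 0.1 0; 255 -9.8 0.1 0.1 0; 255 -10.5 0.1 0.2 0; 255 -11 0.1 0.2 0; 255 -11.4 0.1 0.2 0; 255 -11.8 0.1 0.2 0; 255 -12.2 0.1 0.2 0; 255 -12.6 0.1 0.2 0; 255 -13 0.1 0.2 0; 255 -13 0.1 0.2 0; 255 -13 0.1 0.2 0")

```text
t: 72.05
position: [0.5644, 0.3627, 0.2032]
orientation: [0.003, 0.7, 0.714, -0.004]
ft_force: [0.8, 10.1, -0.4]
width: -0.0001
finger_force: 4.1
```

```bash
python3 go.py S 155 0 205 0
python3 - <<'E'
from h import *
from go import w2st
for c in("side","scene"):
    im=eyes.get_image(c)
    for n in("clamp_grip","clamp_bar_mid"):
        o=eyes.pinpoint(c,n)
        if o: p=px2w(im,*o[0]["location"]); print(c,n,round(o[0]["p"],2),np.round(np.array(w2st(p))*1000),p[2])
    if c=="side": save("t8.png",cv2.resize(im["frame"][120:350,50:300],None,fx=3,fy=2.6))
E
```

```text
t 72.05 pos [564.4 362.7 203.2] stand [162.2   0.9] yaw 91.2 q [28. 11. 93. -0. 76. 27.] F [ 0.8 10.1 -0.4] w -0.0001 ff 4.1
S 155.0 0.0 205.0 -> shift cm [-0.72  0.09 -0.18] turn -0.1 q6 would be 31
side clamp_grip 0.79 [136.   9.] 0.22597598972025293
side clamp_bar_mid 0.59 [23. 10.] 0.14482283737358848
scene clamp_grip 0.7 [162. -58.] 0.2981844064847987
scene clamp_bar_mid 0.74 [12.  2.] 0.11571466229365623
```

View pics/t8.png

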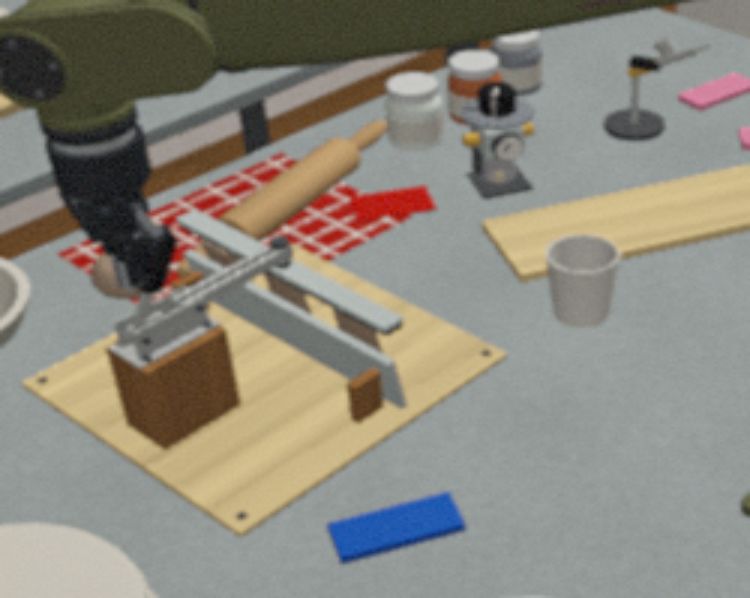

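The bar is down on the three tiles (290,270). I'll push the handle to its stop, then go up and over to the regulator.

move_arm(steps="255 -0.4 0 0 0; 255 -0.8 0 0 0; 255 -1.2 0 0 0; 255 -1.6 0 0 0; 255 -1.6 0 0 0; 255 -1.6 0 0 0")

```text
t: 72.85
position: [0.5642, 0.3596, 0.2072]
orientation: [-0.005, 0.699, 0.715, 0.008]
ft_force: [-0.6, 45.1, -0.5]
width: -0.0
finger_force: 20.2
```

move_arm(steps="255 1.5 0 0 0; 255 3.5 0 0 0; 255 3.5 0 -4 0; 255 3.5 0 -8 0; 100 3.5 0 -12 0; 60 3.5 0 -13 0; 60 3.5 0 -13 0; 60 3.5 0 -13 0")

```text
t: 73.52
position: [0.5647, 0.3809, 0.3332]
orientation: [0.005, 0.7, 0.714, -0.006]
ft_force: [0.2, -0.9, -0.8]
width: 0.0481
finger_force: 0.0
```

```bash
python3 go.py W 640 -183 260 91
python3 - <<'E'
from h import *
from go import w2st
for c in("side","scene"):
    im=eyes.get_image(c)
    for o in eyes.outline_of(c,"clamp_handle")[:1]:
        P=cloud(im,o["mask"]); d=P[:,:2]; S=np.array([w2st(q) for q in d])*1000; k=(P[:,2]>.17)&(P[:,2]<.27)&(abs(S[:,1])<14)&(S[:,0]<200)
        f=np.polyfit(P[k,2]*1000,S[k,0],1); print(c,k.sum(),"lean",-np.arctan(f[0]),S[k].mean(0),P[k,2].mean())
E
```

```text
t 73.52 pos [564.7 380.9 333.2] stand [180.5   0.2] yaw 91.1 q [30.  9. 83. -1. 89. 29.] F [ 0.2 -0.9 -0.8] w 0.0481 ff 0.0
W 640.0 -183.0 260.0 -> shift cm [-56.41   6.42   8.23] turn 0.1 q6 would be -17
side 233 lean 0.43360152423529813 [140.62093606   4.87747038] 0.2142870727465288
scene 271 lean 0.46478736094280776 [139.21880354  -4.51167308] 0.21730540099783757
```

move_arm(steps="60 -56.4 7.9 4 0; 60 -56.4 7.9 4 0; 60 -56.4 7.9 4 0; 60 -56.4 7.9 4 0; 60 -56.4 7.9 4 0; 60 -56.4 7.9 4 0; 60 -56.4 7.9 4 0; 60 -56.4 7.9 4 0; 60 -56.4 7.9 4 0; 60 -56.4 7.9 4 0; 60 -56.4 7.9 4 0; 60 -56.4 7.9 4 0; 60 -56.4 7.9 4 0; 60 -56.4 7.9 4 0; 60 -56.4 7.9 9 0; 60 -56.4 7.9 9 0; 60 -56.4 7.9 9 0; 60 -56.4 7.9 9 0; 60 -56.4 7.9 9 0; 60 -56.4 7.9 9 0")

```text
t: 75.38
position: [0.6558, -0.1815, 0.2546]
orientation: [0.007, 0.699, 0.715, -0.006]
ft_force: [-0.3, 0.7, 0.9]
width: 0.0658
finger_force: 0.0
```

```bash
python3 go.py W 660 -183.5 123 91
python3 - <<'E'
from h import *
st=robot.get_state(); im=eyes.get_image("wrist"); 
for n,z in(("knob_grip",.153),("knob_pointer",.153),("long_mark",.118)):
    for o in eyes.pinpoint("wrist",n)[:2]: print(n,round(o["p"],2),np.round(o["location"],1),wplane(im,st,[o["location"]],z)[0].round(4))
o=eyes.outline_of("wrist","knob")[:1]
for q in o:
    v,u=np.nonzero(q["mask"]); print("knob mask",q["p"],q["location"],len(v))
save("k1.png",cv2.resize(im["frame"][60:310,110:400],None,fx=2.6,fy=2.4))
E
```

```text
t 75.38 pos [ 655.8 -181.5  254.6] stand [-383.9  -78.1] yaw 91.2 q [-20.  10.  89.  -1.  80. -21.] F [-0.3  0.7  0.9] w 0.0658 ff 0.0
W 660.0 -183.5 123.0 -> shift cm [ 0.02  0.4  13.17] turn 0.2 q6 would be -17
knob_grip 0.6 [265.5 194.1] [ 0.662  -0.1844  0.153 ]
knob_pointer 0.65 [248.6 180.1] [ 0.6474 -0.1724  0.153 ]
long_mark 0.79 [292.  168.8] [ 0.6879 -0.1691  0.118 ]
long_mark 0.75 [265.2 196.4] [ 0.6628 -0.1974  0.118 ]
knob mask 0.62 [261.6, 191.0] 2137
```

View pics/k1.png

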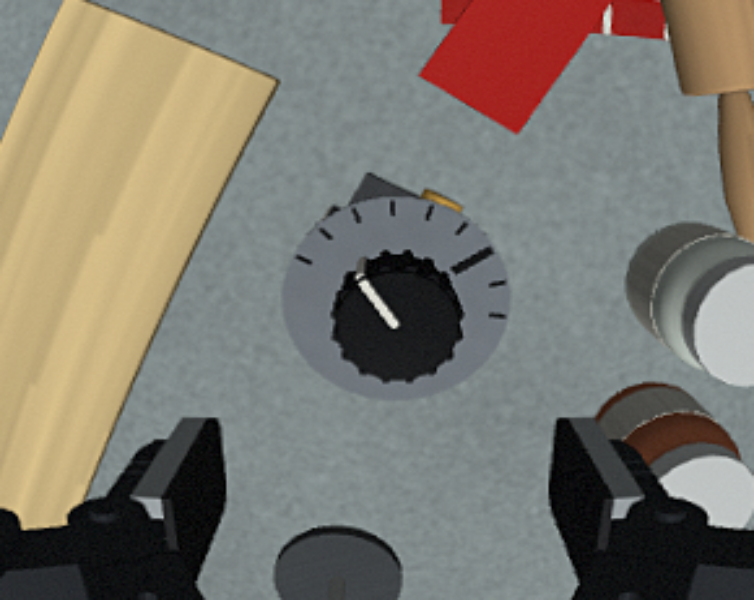

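The wrist crop shows the pointer from the hub (398,325) to (360,277) and the long mark at (472,261). I'll turn those into angles.

```bash
python3 - <<'E'
from h import *
st=robot.get_state(); im=eyes.get_image("wrist"); f=lambda x,y,z: wplane(im,st,[(110+x/2.6,60+y/2.4)],z)[0]*1000
k=f(398,318,.153); pin=f(397,326,.153); p=f(360,277,.153); d=f(397,298,.118); L=f(472,261,.118); L1=f(453,271,.118); L2=f(493,249,.118)
ang=lambda a,b: np.degrees(np.arctan2(b[1]-a[1],b[0]-a[0]))
print("knob c",k,"dial c",d,"pointer in/out",pin,p,"mark",L)
print("radii",np.linalg.norm(p-k),np.linalg.norm(L-d)); print("pointer ang",ang(k,p),ang(pin,p),"mark",ang(d,L),ang(k,L),ang(L1,L2))
E
python3 go.py W 661 -183.5 123 91.2
```

```text
knob c [ 659.10113419 -183.02728032  153.        ] dial c [ 659.21925239 -185.03493344  118.        ] pointer in/out [ 658.84742037 -186.00145282  153.        ] [ 646.49447679 -168.3647205   153.        ] mark [ 686.44490424 -169.14485681  118.        ]
radii 19.336971618553978 31.523493680603895
pointer ang 130.68846790636846 125.00778289060105 mark 30.269697727215174 26.916890789018126 33.04586009812968
t 75.68 pos [ 655.1 -182.1  252.9] stand [-384.4  -77.4] yaw 91.2 q [-20.  10.  89.  -1.  80. -21.] F [-0.1 -0.2  0.3] w 0.0653 ff 0.0
W 661.0 -183.5 123.0 -> shift cm [ 0.06  0.6  12.99] turn -0.0 q6 would be -17
```

move_arm(steps="60 0 0.45 4 0; 60 0 0.45 8 0; 60 0 0.45 11 0; 60 0 0.45 13 0; 60 0 0.45 13 0; 60 0 0.45 13 0; 255 0 0.45 13 0; 255 0 0.45 13 0; 255 0 0.45 13 0; 255 0 0.45 13 0; 255 0 0.45 13 0; 255 0 0.45 13 0")

```text
t: 76.68
position: [0.6595, -0.1849, 0.1259]
orientation: [0.006, 0.7, 0.714, -0.006]
ft_force: [-5.3, -0.1, 6.6]
width: 0.0403
finger_force: 61.6
```

move_arm(steps="255 0 0 0 7; 255 0 0 0 14; 255 0 0 0 21; 255 0 0 0 28; 255 0 0 0 35; 255 0 0 0 42; 255 0 0 0 49; 255 0 0 0 56; 255 0 0 0 63; 255 0 0 0 70; 255 0 0 0 77; 255 0 0 0 84; 255 0 0 0 91; 255 0 0 0 97.5; 255 0 0 0 97.5; 255 0 0 0 97.5; 255 0 0 0 97.5")

```text
t: 78.1
position: [0.6608, -0.1862, 0.1259]
orientation: [0.01, 0.998, -0.054, 0.002]
ft_force: [-0.9, -4.4, 3.1]
width: 0.0402
finger_force: 61.8
```

move_arm(steps="60 0 0 0 0; 60 0 0 0 0; 60 0 0 0 0; 60 0 0 0 0; 60 0 0 -4 0; 60 0 0 -8 0; 60 0 0 -12.5 0; 60 0 0 -12.5 0; 60 0 0 -12.5 0; 60 0 0 -12.5 0")

```text
t: 78.93
position: [0.6595, -0.1821, 0.2475]
orientation: [0.008, 0.998, -0.055, 0.0]
ft_force: [-0.2, -0.2, -1.3]
width: 0.0651
finger_force: 0.0
```

```bash
python3 go.py W 659.5 -184 123 0
python3 - <<'E'
from h import *
st=robot.get_state(); im=eyes.get_image("wrist"); c=np.array([659.5,-184])
for n,z in(("knob_pointer",.153),("long_mark",.118)):
    for o in eyes.pinpoint("wrist",n)[:2]:
        w=wplane(im,st,[o["location"]],z)[0]*1000; print(n,round(o["p"],2),np.round(o["location"],1),w.round(1),np.degrees(np.arctan2(w[1]-c[1],w[0]-c[0])))
# white pointer pixels in knob-top plane
H=np.argwhere(im["frame"].min(2)>140)[:,::-1]; W=wplane(im,st,H,.153)[:,:2]*1000; k=np.hypot(*(W-c).T)<22; Q=W[k]; print(k.sum(),Q.mean(0))
if k.sum()>5: 
    l=cv2.fitLine(Q.astype(np.float32),cv2.DIST_L2,0,.01,.01).ravel(); print("line ang",np.degrees(np.arctan2(l[1],l[0])),Q[np.argmax(np.hypot(*(Q-c).T))])
D=np.argwhere(im["frame"].max(2)<60)[:,::-1]; W=wplane(im,st,D,.118)[:,:2]*1000; r=np.hypot(*(W-c).T); k=(r>29)&(r<38); a=np.degrees(np.arctan2(*(W[k]-c).T[::-1])); h,e=np.histogram(a,bins=36,range=(-180,180)); print([(int(x),int(n)) for x,n in zip(e,h) if n])
save("k2.png",cv2.resize(im["frame"][60:310,110:400],None,fx=2.6,fy=2.4))
E
```

```text
t 78.93 pos [ 659.5 -182.1  247.5] stand [-384.5  -81.8] yaw -6.3 q [-20.  11.  89.  -1.  80.  77.] F [-0.2 -0.2 -1.3] w 0.0651 ff 0.0
W 659.5 -184.0 123.0 -> shift cm [ 1.000e-02 -1.000e-02  1.246e+01] turn -6.3 q6 would be 74
knob_pointer 0.55 [248.6 177.3] [ 675.7 -177.4  153. ] 22.059742099932606
long_mark 0.62 [239.8 159.1] [ 686.1 -169.8  118. ] 28.113953694852786
long_mark 0.25 [163.2 128.9] [ 724.  -101.4  118. ] 52.01622329447882
86 [ 669.11759216 -181.19649781]
line ang 27.656612 [ 679.51880256 -175.75020768]
[(-180, 28), (-170, 23), (-160, 28), (-150, 21), (-140, 16), (-130, 10), (-20, 2), (0, 3), (10, 2), (20, 14), (30, 19), (50, 6), (70, 8), (90, 5), (110, 6), (130, 6), (140, 1), (150, 18), (160, 17), (170, 23)]
```

View pics/k2.png

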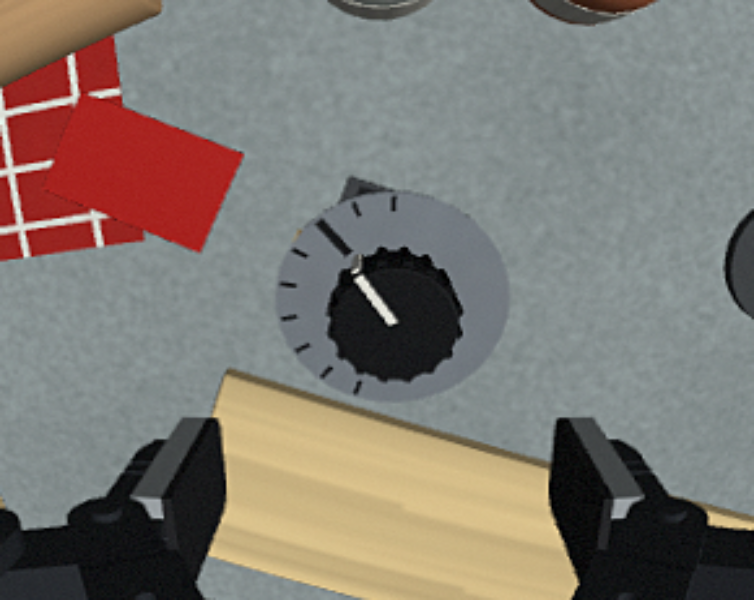

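The pointer (395,323)→(357,276) lies nearly along the long mark (335,238). I'll get the remaining difference from a line fit.

Run:
```python
from h import *
st=robot.get_state(); im=eyes.get_image("wrist"); F=im["frame"].astype(int)
D=np.argwhere(F.max(2)<75)[:,::-1]; W=wplane(im,st,D,.118)[:,:2]*1000
k=np.hypot(*(W-[686.2,-169.5]).T)<8; Q=W[k]; l=cv2.fitLine(Q.astype(np.float32),cv2.DIST_L2,0,.01,.01).ravel(); print("mark",k.sum(),Q.mean(0),np.degrees(np.arctan(l[1]/l[0])))
# dial disc: bluish grey, higher blue than table?
print(F[60+330//1 if 0 else 130+0,240],F[100,140],F[170,290])
g=eyes.outline_of("wrist","regulator")[0]["mask"]; U=np.argwhere(g)[:,::-1]; W=wplane(im,st,U,.118)[:,:2]*1000
hull=cv2.convexHull(W.astype(np.float32))[:,0]; print("reg",W.mean(0),cv2.minEnclosingCircle(hull))
# graduation angles -> centre: ticks
D=np.argwhere(F.max(2)<80)[:,::-1]; W=wplane(im,st,D,.118)[:,:2]*1000; c=np.array([659.5,-185.]); r=np.hypot(*(W-c).T)
Z=np.zeros((384,512),np.uint8); s=(r>27.5)&(r<41)&(W[:,0]>640); Z[D[s,1],D[s,0]]=1
n,lab,stt,_=cv2.connectedComponentsWithStats(Z,connectivity=8); M=[]
for i in range(1,n):
    if stt[i,4]>=5:
        v,u=np.nonzero(lab==i); M.append(wplane(im,st,zip(u,v),.118)[:,:2].mean(0)*1000)
M=np.array(M); print(M.round(1).tolist()); A=np.c_[2*M,np.ones(len(M))]; x=np.linalg.lstsq(A,(M**2).sum(1),rcond=None)[0]; print("centre",x[:2],np.sqrt(x[2]+x[0]**2+x[1]**2))
m=M[np.argmin(np.hypot(*(M-[686,-169.5]).T))]; print("mark ang",np.degrees(np.arctan2(m[1]-x[1],m[0]-x[0])))
```

```text
mark 63 [ 685.98872432 -168.66017746] 33.13413
[138 149 150] [166  28  23] [115 121 128]
reg [ 661.28275714 -186.11978409] ((662.8648681640625, -187.22923278808594), 47.2099494934082)
[[697.3, -190.9], [696.4, -177.5], [688.4, -167.1], [682.0, -155.6], [670.1, -149.3], [656.8, -147.7], [642.8, -208.5], [643.8, -150.8]]
centre [ 661.80456155 -181.81117058] 34.00696564211922
mark ang 28.885515714124878
```

The evenly spaced graduations confirm the mark at 33.2° and the pointer at 27.7°, so it went about 5.5° too far. I'll grip it again and turn it back.

move_arm(steps="60 0 0.1 4 0; 60 0 0.1 8 0; 60 0 0.1 11 0; 60 0 0.1 12.4 0; 60 0 0.1 12.4 0; 60 0 0.1 12.4 0; 255 0 0.1 12.4 0; 255 0 0.1 12.4 0; 255 0 0.1 12.4 0; 255 0 0.1 12.4 0; 255 0 0.1 12.4 0; 255 0 0.1 12.4 -2; 255 0 0.1 12.4 -4; 255 0 0.1 12.4 -5.5; 255 0 0.1 12.4 -5.5; 255 0 0.1 12.4 -5.5; 255 0 0.1 12.4 -5.5")

```text
t: 80.6
position: [0.6609, -0.1863, 0.1271]
orientation: [0.009, 1.0, -0.007, 0.002]
ft_force: [-1.3, -1.5, 6.6]
width: 0.0402
finger_force: 61.6
```

move_arm(steps="60 0 0 0 0; 60 0 0 0 0; 60 0 0 0 0; 60 0 0 0 0; 60 0 0 -4 0; 60 0 0 -8 0; 60 0 0 -12.5 0; 60 0 0 -12.5 0; 60 0 0 -12.5 0; 60 0 0 -12.5 0")

```text
t: 81.43
position: [0.6593, -0.1832, 0.2483]
orientation: [0.008, 1.0, -0.007, -0.001]
ft_force: [-0.4, -0.1, -0.5]
width: 0.065
finger_force: 0.0
```

```bash
python3 - <<'E'
from h import *
st=robot.get_state(); im=eyes.get_image("wrist"); c=np.array([659.5,-186])
H=np.argwhere(im["frame"].min(2)>140)[:,::-1]; W=wplane(im,st,H,.153)[:,:2]*1000; Q=W[np.hypot(*(W-c).T)<23]
l=cv2.fitLine(Q.astype(np.float32),cv2.DIST_L2,0,.01,.01).ravel(); print("pointer",len(Q),np.degrees(np.arctan(l[1]/l[0])),st["width"])
D=np.argwhere(im["frame"].max(2)<75)[:,::-1]; W=wplane(im,st,D,.118)[:,:2]*1000; Q=W[np.hypot(*(W-[686.2,-169.5]).T)<8]
l=cv2.fitLine(Q.astype(np.float32),cv2.DIST_L2,0,.01,.01).ravel(); print("mark",np.degrees(np.arctan(l[1]/l[0])))
E
python3 chk.py
python3 - <<'E'
from h import *
from go import w2st
for c in("side","scene"):
    im=eyes.get_image(c)
    for o in eyes.outline_of(c,"clamp_handle")[:1]:
        P=cloud(im,o["mask"]); S=np.array([w2st(q) for q in P])*1000; k=(P[:,2]>.19)&(P[:,2]<.25)&(abs(S[:,1])<14)&(S[:,0]<200)
        print(c,"handle",S[k].mean(0),P[k,2].mean())
    m=eyes.outline_of(c,"stand")[0]["mask"]; P=cloud(im,m); S=np.array([w2st(q) for q in P])*1000; k=(P[:,2]>.125)&(P[:,2]<.15)&(abs(S[:,0]-7)<16)
    print(c,"bar top z at y<-60,mid,>60",[np.median(P[k&q,2]).round(4) for q in(S[:,1]<-60,abs(S[:,1])<60,S[:,1]>60)],"X",np.median(S[k,0]))
E
```

```text
pointer 89 32.75554 0.06498052268167336
mark 33.874985
scene -98 60 7 [-5.  3. 12.] [-124. -120.]
scene -98 116 17 [14. 16. 17.] [-118.  -80.]
scene 0 60 6 [-4. -0.  8.] [-26.  14.]
scene 96 60 14 [-4.  4. 27.] [ 72. 125.]
side -98 116 12 [13. 16. 18.] [-113.  -74.]
side 0 60 18 [-2.  5. 11.] [-9. 22.]
side 96 60 20 [-0.  8. 15.] [ 73. 123.]
side handle [nan nan] nan
side bar top z at y<-60,mid,>60 [np.float64(0.1333), np.float64(0.1336), np.float64(0.1329)] X 8.460968897376514
scene handle [136.95914971  -5.04180194] 0.22242408786557635
scene bar top z at y<-60,mid,>60 [np.float64(0.1336), np.float64(0.1338), np.float64(0.1338)] X 7.076271147126832<stdin>:7: RuntimeWarning: Mean of empty slice.
  ret = um.true_divide(
  ret = ret.dtype.type(ret / rcount)
```

```bash
python3 -c "
from cell import robot
print(robot.sign_off())"
```

```text
the job is handed in; nothing more can be done
None
```

The job is handed in at about 81 s, with no verdict shown: all three tiles lean on the rail under the shut clamp bar, and the knob's pointer is within about 1° of the long mark. One tile was knocked over partway, so I picked it up and stood it again.

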